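Change the rotor of the bench rotor mill

TASK

Change the mill over from its coarse six-tooth rotor to the fine twelve-tooth one. Lift off the cover ring and the ring sieve and park them side by side, flat on the grey parts tray; stand the six-tooth rotor upright in the middle of the scale's pan for weighing; slide the twelve-tooth rotor fully home on the keyed shaft, and put the ring sieve and, on top of it, the cover ring back in their seats. Leave the four-bladed rotor and the steel beaker where they are.

Things in the scene. Friction and masses are not known exactly. Their poses are not given: they have to be found in the camera images.
- mill: Low white bench mill, fixed. Origin: centre of its underside, on the shaft's axis; z up, +x the side of the shaft's only key. Housing reaches 112 mm to the front (-x), 85 mm back, 80 mm to each side; round aluminium deck, 124 mm across, 54 mm above the worktop; on it a round spigot, 50 mm diameter, 4 mm high, with the upright shaft. Only the stack on the shaft is higher than 60 mm.
- mill_seat (a point): Point on the shaft's axis on top of the spigot, 58 mm above the worktop, where a rotor's underside rests; axes as the mill. Above it the shaft is round, 12.5 mm diameter to 23 mm, then tapers to 6 mm at 30 mm. The key reaches 9.5 mm from the axis on +x, is 4.5 mm wide to 11 mm height and narrows to a thin edge at 17 mm. At first rotor_six, ring_sieve and cover_ring are seated here.
- cover_ring: Knurled aluminium collar, uppermost on the mill: 50 mm outside, 31 mm hole, 17 mm high. Origin: centre of the underside, z up. Its lowest 4 mm are a 35 mm neck that drops with 2.5 mm play into the ring sieve's 40 mm hole; seated, its origin is 23 mm above mill_seat, the rotor's boss inside it with 2.5 mm play. Grip the 50 mm outside, 4 to 17 mm above the origin. Any turn about z.
- ring_sieve: Steel ring with perforated wall, 64 mm outside, 57 mm inside, 31 mm high; an inward lip at its top (26 to 31 mm) leaves a 40 mm hole and holds the rotor down. Origin: centre of the underside, z up. Seated, it stands on the deck round the spigot and rotor (3.5 mm play), its origin 4 mm below mill_seat. Grip the 64 mm outside near the top. Any turn about z.
- rotor_six: Coarse steel rotor, six upright teeth on a 50 mm disc, fitted on the mill at first, its boss showing in the cover ring. Teeth 18 mm high; above them a 26 mm boss up to 33 mm with two flats 22 mm apart facing +y and -y: grip these. 15 mm bore right through with one keyway on +x (7.5 mm wide, out to 10.5 mm), seen as a notch in the boss. Origin: centre of the underside, z up.
- rotor_twelve: Fine steel rotor with twelve upright teeth, standing on the worktop; else as rotor_six: 50 mm disc, 18 mm to the tooth tops, boss with flats 22 mm apart facing +y and -y up to 33 mm, bore with the keyway on +x (play 1.25 mm on the shaft, 1.5 mm each side of the key). Origin: centre of the underside, z up. Seated: origin at mill_seat, +x along mill_seat's +x.
- rotor_cross: Steel rotor with four straight blades in a cross, same size and boss as the others, standing on the worktop; not wanted, leave it alone. Origin: centre of the underside, z up.
- parts_tray: Shallow grey plastic parts tray, fixed: 105 mm (its x) by 190 mm (its y), floor 2 mm thick, rolled rim 8 mm high. Origin: centre of the underside, z up.
- scale_pan (a point): Centre of the flat round pan (130 mm diameter, rigid) of the white bench scale, on its upper surface, 52 mm above the worktop. z up. The rest of the scale is lower.
- steel_beaker: Empty steel beaker, 68 mm diameter, 74 mm high, standing loose in front of the mill; not to be disturbed. Origin: centre of the underside, z up.

How it is judged:
By the outcome, as a careful person would: the job done as asked, in the order asked, and still so for the second after the job is handed in, with the robot touching nothing.
It also fails if it takes over 147 s, if anything falls off the work surface, if the arm or the gripper's body presses on something with over 40 N, if the wrist force passes 120 N, or if a joint passes its speed limit or range.

ROBOT

A 6-joint arm with a two-finger parallel gripper is mounted at the origin on a cart in front of the work surface, level with it; the furniture and walls round the work are solid. World frame = base frame: x ahead of the robot, y to its left, z up, the work surface at z = 0. Lengths are in m, angles in degrees, forces in N, time in s.
With the tool pointing down it reaches from about 0.25 to 0.725 m from the base axis. Payload 9.7 kg.
Tool frame: the origin (TCP) lies on the mounting face of the last link; the fingertips stand 173 mm ahead of it and the grasp point (between the pads) lies 155 mm ahead of it; z points along the fingers, y is the line along which they close (so a half turn about z gives the same grasp; the last joint's range is limited). The gripper opens to 85 mm and grips with 20 to 120 N. Pads are 22 mm wide; open, the fingers measure 114 mm over their backs; the gripper's body (76 mm by 85 mm) begins 54 mm behind the grasp point. The pads swing forward as they close: fully open they stand 13 mm farther back than shut.
Start: joints at [-76.49, 4.979, 10.078, 95.1, 0, 90], TCP at [0.128, -0.535, 0.405] pointing down, gripper open.
Joint ranges: [-179.16, 179.16], [-48.56, 103.87], [-65.8, 70.77], [-126.05, 130.52], [-82.76, 87.17], [-180, 180]. Speed limits (degrees/s): [127.2, 127.2, 147.25, 180, 180, 180].

INTERFACE

Orientations are given as [roll, pitch, yaw] about the fixed x, y, z axes, in that order (R = Rz(yaw) Ry(pitch) Rx(roll)).
In Python, from workcell import bot, camera, camera_model, outline_of, pinpoint gives the robot as it stands.
- The arm moves only by the tool move_arm, never from a script. Its arguments are lists of equal length, an entry for each row: "jaw": the closure, from 0 (fully open) to 1 (shut); "delta_pos": the shift along the world's x, y, z in m, a list of three; "yaw": the turn about the world's z in rad. In form: {"jaw": [jaw, ...], "delta_pos": [[dx, dy, dz], ...], "yaw": [yaw, ...]}. A call has 1 to 10 rows; each row shifts and turns the commanded pose from where the row before left it; what a row does not reach is not made up. A row lasts 1/12 s, in which the tool goes at most 41.7 mm and 7.16 degrees, less where a joint would pass 70% of its speed; a pose out of reach is approached as far as the arm can. A call with a gripper value outside its range is refused whole. The fingers move at their own pace and stop on an object; "force" is the grip in N (left out, the last holds). Time passes only in rows, so rows that do not move let the fingers close. It gives the time, the measured TCP pose, the force, the opening and the grip force at its end, in the units of the state.
- bot.get_obs(): the state, without advancing time (a new reading comes with each control period).
- camera(name): name is "side" or "top" or "wrist"; returns the picture (420x560x3 uint8, red, green, blue); there is no depth.
- camera_model(name): a dict with "fx", "fy", "cx", "cy" (pixels), "k1" (the pictures are not rectified: a ray, as slopes to the right and down, at radius r is drawn at 1 + k1 r^2 times it, then the intrinsics apply), "R" (3x3) and "t" (3): a world point X has camera coordinates R X + t. Camera axes: x right, y down, z forward; pixel columns grow to the right and rows downward; lengths in m; the calibration is good to about 2 mm. A picture is of the moment at which its call begins: read the wrist's pose just before it. camera_model takes no time and is no camera call; for the wrist camera it gives the pose at the moment of the call.
- bot.job_done(): hands the job in; it is judged then, once.
Trained networks look in the newest picture that a camera, given by its name, has taken for a name from the list of things; names that differ only in an ending like _2 or _b are one class to them, and where a whole thing is asked for, a point or a joint stands for the part that bears it (a point fixed in the world has none). Each returns a list of dicts, best first, with "confidence" (0 to 1); they miss things now and then, are a little off and sometimes report something else, mostly with a low value. They report only what shows in the picture. A call takes as long as a camera call.
- outline_of(camera, thing): "mask" (420x560 bool, what is visible of it) and "xy" ([column, row] in pixels, amid what is visible of it).
- pinpoint(camera, thing): "xy" ([column, row] in pixels: a listed point, or the origin of a listed thing).
The state is a dict: "time": time; "q": joint angles; "qd": joint speeds; "joint_efforts": joint torques, N m; "ee_pos": TCP position; "tcp_rot": TCP orientation; "wrist_force": force on the tool from outside, world axes, zero at the start; "torque": the same for the moment, N m; "opening": finger opening in m; "grasp_force": force on a finger pad.
Only numpy, scipy, OpenCV 4.12 (cv2) and the standard library are available. Lean on these libraries where they do the work, as an engineer would, in place of code of your own. Each camera call takes 0.05 s, during which the arm holds its last target. There are 200 camera calls.

## Working session

There is one attempt and no reset: what is moved stays moved. The work goes in short steps, Python scripts to look and compute and a tool call to move; the robot and the scene stay as the last step left them, time stands still between calls to the robot, and variables do not carry over. Pictures are saved under pics/ and viewed, at most 14 in all, crops included, and the job is handed in when it is done.

Besides the shell and the picture viewer there is one more tool, called after "Call:" in YAML: its name, and indented under it one key for each argument. move_arm: Moves the arm, as the interface text tells. Its arguments: {"type":"object","properties":{"jaw":{"type":"array"},"delta_pos":{"type":"array"},"yaw":{"type":"array"},"force":{"type":"number"}},"required":["jaw","delta_pos","yaw"]}

```bash
mkdir -p pics; ls
cat > h.py <<'E'
import numpy as np, cv2
from workcell import bot, camera, camera_model, outline_of, pinpoint
def ray(m,px):
    d=np.array([(px[0]-m['cx'])/m['fx'],(px[1]-m['cy'])/m['fy']]); s=d.copy()
    for _ in range(30): s=d/(1+m['k1']*(s@s))
    R=np.array(m['R']);t=np.array(m['t'])
    return -R.T@t, R.T@np.array([s[0],s[1],1])
def atz(m,px,z):
    o,v=ray(m,px); return o+v*(z-o[2])/v[2]
def proj(m,X):
    c=np.array(m['R'])@np.array(X,float)+np.array(m['t']); s=c[:2]/c[2]; s=s*(1+m['k1']*(s@s))
    return np.array([m['fx']*s[0]+m['cx'],m['fy']*s[1]+m['cy']])
def tri(ms,pxs):
    A=np.zeros((3,3));b=np.zeros(3)
    for m,p in zip(ms,pxs):
        o,v=ray(m,p);v/=np.linalg.norm(v);P=np.eye(3)-np.outer(v,v);A+=P;b+=P@o
    return np.linalg.solve(A,b)
def save(name,im): cv2.imwrite(f'pics/{name}.png',im[:,:,::-1])
E
cat > a.py <<'E'
from h import *
Z=dict(mill=0,mill_seat=.058,cover_ring=.081,ring_sieve=.054,rotor_six=.058,rotor_twelve=0,rotor_cross=0,parts_tray=0,scale_pan=.052,steel_beaker=0)
o=bot.get_obs();print({k:np.round(v,3) for k,v in o.items()})
ms={}
for c in ['side','top']:
    save(c+'0',camera(c)); ms[c]=camera_model(c)
    print(c,np.round(ray(ms[c],(280,210)),2).tolist())
for n,z in Z.items():
    for c in ['side','top']:
        for d in pinpoint(c,n)[:2]:
            print(n,c,np.round(d['xy'],1),round(d['confidence'],2),np.round(atz(ms[c],d['xy'],z),4))
cv2.imwrite('pics/both.png',np.hstack([cv2.imread('pics/side0.png')[:, :],cv2.imread('pics/top0.png')])[:, :])
E
python3 a.py
```

```text
pics
{'time': np.float64(0.0), 'q': array([-7.6490e+01,  5.0120e+00,  1.0034e+01,  9.5099e+01,  1.0000e-03,
        9.0001e+01]), 'qd': array([-0.102, -0.012, -0.087,  0.089,  0.001, -0.05 ]), 'joint_efforts': array([-1.0000e-03, -5.2038e+01,  4.6480e+01,  1.6000e-02, -0.0000e+00,
       -0.0000e+00]), 'ee_pos': array([ 0.128, -0.535,  0.404]), 'tcp_rot': array([-1.79923e+02, -1.00000e-03,  1.35090e+01]), 'wrist_force': array([0.039, 0.157, 0.478]), 'torque': array([0.026, 0.025, 0.036]), 'grasp_force': np.float64(0.0), 'opening': np.float64(0.085)}
side [[1.06, -0.08, 1.0], [-0.52, -0.02, -0.85]]
top [[0.44, -0.08, 1.11], [0.08, 0.02, -1.0]]
mill side [206.4 260.7] 0.88 [ 0.6141 -0.2835  0.    ]
mill_seat side [203.3 252.1] 0.79 [ 0.6167 -0.2827  0.058 ]
mill_seat top [377.  171.8] 0.97 [ 0.6142 -0.2861  0.058 ]
cover_ring side [203.6 244.9] 0.66 [ 0.6077 -0.2799  0.081 ]
cover_ring top [374.7 170.4] 0.84 [ 0.6136 -0.2764  0.081 ]
ring_sieve side [205.2 252.6] 0.67 [ 0.6159 -0.2786  0.054 ]
ring_sieve top [372.5 170.9] 0.61 [ 0.617  -0.2765  0.054 ]
rotor_six side [205.4 252.4] 0.45 [ 0.6172 -0.2773  0.058 ]
rotor_six top [375.1 173.4] 0.47 [ 0.6105 -0.2817  0.058 ]
rotor_twelve side [238.9 206.5] 0.52 [ 0.4394 -0.2151 -0.    ]
rotor_cross side [296.8 287.2] 0.55 [ 0.6744 -0.0409  0.    ]
rotor_cross side [200.3 250.3] 0.29 [ 0.5846 -0.3044  0.    ]
rotor_cross top [271.3 153.8] 0.63 [ 0.6671 -0.0395  0.    ]
parts_tray side [387.2 220.9] 0.66 [0.4622 0.2083 0.    ]
parts_tray side [205.2 252.5] 0.4 [ 0.5904 -0.2902  0.    ]
parts_tray top [169.8 236.9] 0.59 [0.4622 0.2037 0.    ]
scale_pan top [374.3 171.3] 0.53 [ 0.6164 -0.281   0.052 ]
steel_beaker side [180.1 198.1] 0.59 [ 0.4209 -0.3889  0.    ]
steel_beaker top [415.2 257.6] 0.72 [ 0.4169 -0.3862  0.    ]
```

View pics/top0.png

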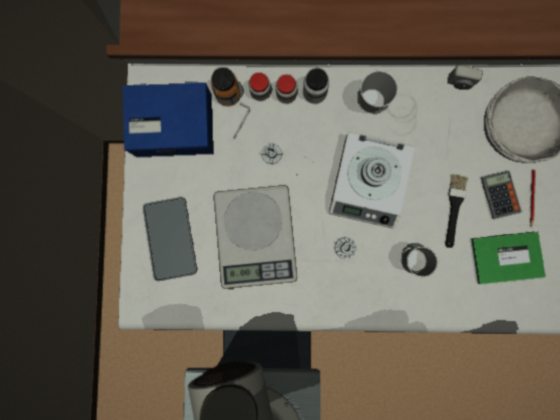

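View pics/side0.png

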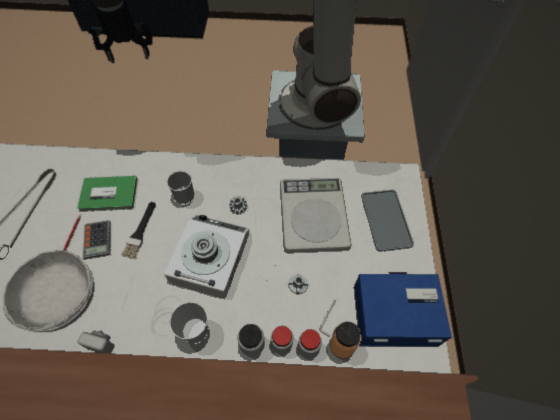

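The top view shows the mill stack at (377,172), rotor_twelve at (344,247), rotor_cross at (271,153), the scale pan at (253,221), the tray at (170,237) and the beaker at (419,260). The side view agrees. I'm moving above the mill for a close look.

Call:
move_arm:
  jaw: [0, 0, 0, 0, 0, 0, 0]
  delta_pos:
    - [0.035, 0.018, 0]
    - [0.035, 0.018, 0]
    - [0.035, 0.018, 0]
    - [0.035, 0.018, 0]
    - [0.035, 0.018, 0]
    - [0.035, 0.018, 0]
    - [0.035, 0.018, 0]
  yaw: [-0.056, -0.056, -0.056, -0.056, -0.056, -0.056, -0.056]

```text
time: 1.68
ee_pos: [0.375, -0.4075, 0.4049]
tcp_rot: [180.0, -0.0, -9.1]
wrist_force: [0.3, -1.0, 0.3]
opening: 0.0856
grasp_force: 0.0
```

Call:
move_arm:
  jaw: [0, 0, 0, 0, 0, 0, 0, 0, 0]
  delta_pos:
    - [0.03, 0.018, 0]
    - [0.03, 0.018, 0]
    - [0.03, 0.018, 0]
    - [0.03, 0.018, 0]
    - [0.03, 0.018, 0]
    - [0.03, 0.018, 0]
    - [0.03, 0.018, 0]
    - [0, 0, 0]
    - [0, 0, 0]
  yaw: [0, 0, 0, 0, 0, 0, 0, 0, 0]

```text
time: 2.43
ee_pos: [0.5849, -0.2816, 0.4036]
tcp_rot: [-180.0, 0.1, -8.8]
wrist_force: [-0.4, -0.3, -0.5]
opening: 0.0855
grasp_force: 0.0
```

```bash
cat > b.py <<'E'
from h import *
o=bot.get_obs();print({k:np.round(o[k],4) for k in ('time','q','ee_pos','tcp_rot','wrist_force')})
im=camera('wrist');m=camera_model('wrist');save('w1',im)
R=np.array(m['R']);print('cam pos',-R.T@np.array(m['t']),'axis',R[2], 'xaxis',R[0], m['fx'])
Z=dict(mill=0,mill_seat=.058,cover_ring=.081,ring_sieve=.054,rotor_six=.058,rotor_twelve=0)
for n,z in Z.items():
    for d in pinpoint('wrist',n)[:1]: print(n,np.round(d['xy'],1),round(d['confidence'],2),np.round(atz(m,d['xy'],z),4))
camera('top');mt=camera_model('top')
for n,z in [('mill',.055),('parts_tray',.004),('scale_pan',.05)]:
    for d in outline_of('top',n)[:1]:
        c,_=cv2.findContours(d['mask'].astype(np.uint8),0,2);c=max(c,key=cv2.contourArea)[:,0]
        P=np.array([atz(mt,p,z)[:2] for p in c],np.float32)*1000
        print(n,d['confidence'],cv2.minAreaRect(P))
E
python3 b.py
```

```text
{'time': np.float64(2.4333), 'q': array([-2.570670e+01,  1.944410e+01,  2.693200e+01,  9.756510e+01,
       -3.200000e-03,  1.630865e+02]), 'ee_pos': array([ 0.5849, -0.2816,  0.4036]), 'tcp_rot': array([-1.799806e+02,  7.480000e-02, -8.793200e+00]), 'wrist_force': array([-0.4029, -0.3361, -0.4747])}
cam pos [ 0.65641866 -0.29382603  0.37273306] axis [-0.28611508  0.04491974 -0.95714178] xaxis [-1.54426687e-01 -9.88004229e-01 -2.05918201e-04] 350.40696818819976
mill [278. 152.] 0.93 [ 0.6113 -0.2822  0.    ]
mill_seat [274.8 158.6] 0.62 [ 0.613  -0.2803  0.058 ]
cover_ring [276.4 164.9] 0.9 [ 0.6107 -0.2817  0.081 ]
rotor_six [274.  161.5] 0.66 [ 0.6105 -0.2791  0.058 ]
rotor_twelve [252.  303.1] 0.59 [ 0.437  -0.2225  0.    ]
mill 0.95 ((598.927734375, -260.52740478515625), (136.3354949951172, 198.97604370117188), 77.51335144042969)
parts_tray 0.65 ((458.9515380859375, 203.99371337890625), (191.3627471923828, 105.51481628417969), 10.806633949279785)
scale_pan 0.33 ((456.8953857421875, 192.680419921875), (180.1638641357422, 101.61495971679688), 10.797123908996582)
```

View pics/w1.png

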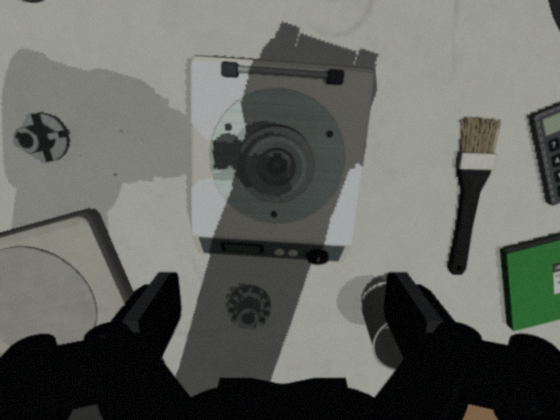

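The wrist view shows the mill stack at (276,163), deck screws at (228,127), (330,133) and (273,214), and rotor_twelve at (248,305). I'm using these to get the mill's yaw.

```bash
cat > c.py <<'E'
from h import *
m=camera_model('wrist');im=cv2.imread('pics/w1.png')
g=cv2.cvtColor(im,6)
P=[]
for p in [(228,127),(330,133),(273,214)]:
    x,y=p;w=g[y-5:y+6,x-5:x+6].astype(float);w=np.clip(np.median(w)-8-w,0,None)
    yy,xx=np.mgrid[-5:6,-5:6];c=(x+(w*xx).sum()/w.sum(),y+(w*yy).sum()/w.sum());P.append(atz(m,c,.054)[:2]);print(c,P[-1])
P=np.array(P);C=P.mean(0);print(C,[ (np.degrees(np.arctan2(*(p-C)[::-1])),np.linalg.norm(p-C)) for p in P])
for c in [(192,57),(376,65),(203,237),(338,247)]: print(c,atz(m,c,.055)[:2])
# circles
crop=cv2.resize(im[90:240,190:370],None,fx=4,fy=4,interpolation=2)
crop=cv2.convertScaleAbs(crop,alpha=2,beta=0);cv2.imwrite('pics/c1.png',crop)
E
python3 c.py
```

```text
(np.float64(227.83457526080477), np.float64(126.60059612518629)) [ 0.64671647 -0.24421436]
(np.float64(329.0482180293501), np.float64(133.55765199161425)) [ 0.62657975 -0.33245723]
(np.float64(273.30586766541825), np.float64(213.7390761548065)) [ 0.56036048 -0.2709602 ]
[ 0.6112189  -0.28254393] [(np.float64(47.19678354620509), np.float64(0.052242067517346016)), (np.float64(-72.89421615232442), np.float64(0.05222349094515903)), (np.float64(167.1689633009684), np.float64(0.05216092115575164))]
(192, 57) [ 0.7082151  -0.22568241]
(376, 65) [ 0.67756192 -0.37887849]
(203, 237) [ 0.5479993  -0.19960654]
(338, 247) [ 0.51710509 -0.32809166]
```

View pics/c1.png

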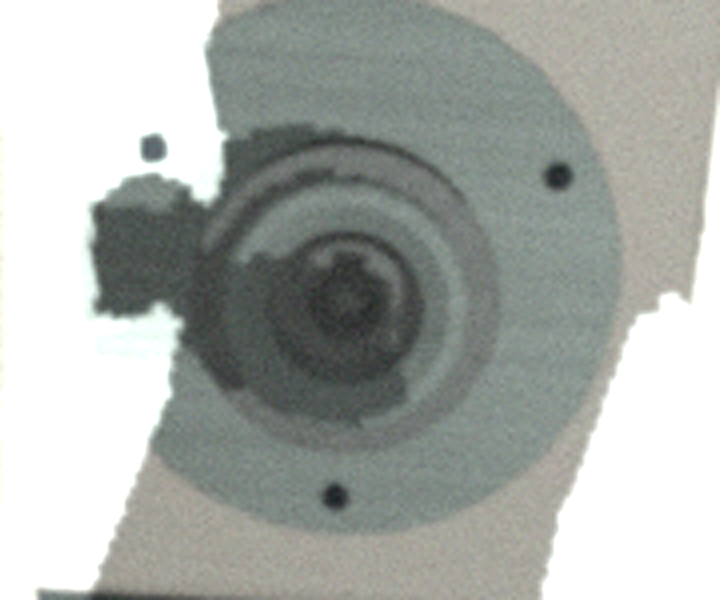

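The screws form a clean equilateral triangle. That puts the mill axis at (0.611,-0.2825) with yaw -12.8°. Next I grip the cover ring.

Call:
move_arm:
  jaw: [0, 0, 0, 0, 0, 0, 0, 0, 0, 0]
  delta_pos:
    - [0.014, 0, -0.02]
    - [0.014, 0, -0.03]
    - [0, 0, -0.03]
    - [0, 0, -0.03]
    - [0, 0, -0.02]
    - [0, 0, -0.01]
    - [0, 0, -0.006]
    - [0, 0, 0]
    - [0, 0, 0]
    - [0, 0, 0]
  yaw: [-0.034, -0.034, 0, 0, 0, 0, 0, 0, 0, 0]
  force: 40

```text
time: 3.82
ee_pos: [0.6118, -0.283, 0.2606]
tcp_rot: [180.0, -0.1, -12.8]
wrist_force: [0.7, 0.5, 0.7]
opening: 0.0852
grasp_force: 0.0
```

```bash
cat > s.py <<'E'
from h import *
import sys
L=[]
for i in range(int(sys.argv[1]) if len(sys.argv)>1 else 2):
    if i: camera('top')
    o=bot.get_obs();L.append(np.r_[o['ee_pos'],o['tcp_rot']])
    print(round(o['time'],2),np.round(L[-1],4),np.round(o['wrist_force'],1),round(o['opening'],4),round(o['grasp_force'],1))
E
python3 s.py 4
```

```text
3.82 [ 6.11800e-01 -2.83000e-01  2.60600e-01  1.79968e+02 -1.48200e-01
 -1.28484e+01] [0.7 0.5 0.7] 0.0852 0.0
3.87 [ 6.118000e-01 -2.830000e-01  2.605000e-01  1.799696e+02 -1.462000e-01
 -1.284870e+01] [ 0.1 -0.3  0. ] 0.0853 0.0
3.92 [ 6.118000e-01 -2.829000e-01  2.604000e-01  1.799722e+02 -1.339000e-01
 -1.284760e+01] [-0.4  0.   0.9] 0.0854 0.0
3.97 [ 6.117000e-01 -2.829000e-01  2.600000e-01  1.799777e+02 -1.028000e-01
 -1.284760e+01] [ 1.1  0.2 -0.2] 0.0858 0.0
```

Call:
move_arm:
  jaw: [1, 1, 1, 1, 1, 1, 1, 1]
  delta_pos:
    - [0, 0, -0.001]
    - [0, 0, 0]
    - [0, 0, 0]
    - [0, 0, 0]
    - [0, 0, 0]
    - [0, 0, 0]
    - [0, 0, 0]
    - [0, 0, 0]
  yaw: [0, 0, 0, 0, 0, 0, 0, 0]
  force: 40

```text
time: 4.63
ee_pos: [0.6116, -0.2827, 0.2581]
tcp_rot: [-180.0, -0.0, -12.8]
wrist_force: [0.1, 1.1, 4.6]
opening: 0.0489
grasp_force: 42.0
```

```bash
python3 s.py 2
```

```text
4.63 [ 6.116000e-01 -2.827000e-01  2.581000e-01 -1.799949e+02 -3.450000e-02
 -1.283890e+01] [0.1 1.1 4.6] 0.0489 42.0
4.68 [ 6.116000e-01 -2.827000e-01  2.581000e-01 -1.799953e+02 -3.510000e-02
 -1.283860e+01] [-1.   1.   4.7] 0.0488 42.0
```

Call:
move_arm:
  jaw: [1, 1, 1, 1, 1, 1, 1, 1, 1, 1]
  delta_pos:
    - [0, 0, 0.01]
    - [0, 0, 0.02]
    - [0, 0, 0.025]
    - [0, 0, 0.025]
    - [-0.01, 0.035, 0]
    - [-0.01, 0.035, 0]
    - [-0.01, 0.035, 0]
    - [-0.01, 0.035, 0]
    - [-0.01, 0.035, 0]
    - [-0.01, 0.035, 0]
  yaw: [0, 0, 0, 0, 0.03, 0.03, 0.03, 0.03, 0.03, 0.03]

```text
time: 5.52
ee_pos: [0.5506, -0.0715, 0.3378]
tcp_rot: [180.0, 0.0, -2.5]
wrist_force: [0.1, 0.0, -0.9]
opening: 0.049
grasp_force: 41.7
```

Call:
move_arm:
  jaw: [1, 1, 1, 1, 1, 1, 1, 1, 1, 1]
  delta_pos:
    - [-0.006, 0.036, 0]
    - [-0.006, 0.036, 0]
    - [-0.006, 0.036, 0]
    - [-0.006, 0.036, 0]
    - [-0.006, 0.036, 0]
    - [-0.006, 0.036, 0]
    - [-0.006, 0.036, 0]
    - [-0.008, 0.032, 0]
    - [0, 0, 0]
    - [0, 0, 0]
  yaw: [0.029, 0.029, 0.029, 0.029, 0.029, 0.029, 0.029, 0.029, 0, 0]

```text
time: 6.35
ee_pos: [0.5122, 0.1488, 0.3377]
tcp_rot: [-177.6, 0.0, 15.7]
wrist_force: [0.2, 0.0, -0.7]
opening: 0.0484
grasp_force: 41.7
```

```bash
python3 s.py 2
python3 - <<'E'
from h import *
im=camera('wrist');save('w2',im);m=camera_model('wrist')
for n in ['parts_tray','cover_ring']:
  for d in pinpoint('wrist',n)[:1]: print(n,d['xy'],d['confidence'],atz(m,d['xy'],0))
for d in outline_of('wrist','parts_tray')[:1]:
    c,_=cv2.findContours(d['mask'].astype(np.uint8),0,2);c=max(c,key=cv2.contourArea)[:,0]
    P=np.array([atz(m,p,.006)[:2] for p in c],np.float32)*1000; print(cv2.minAreaRect(P))
E
```

```text
6.35 [ 5.122000e-01  1.488000e-01  3.377000e-01 -1.775765e+02  3.510000e-02
  1.574490e+01] [ 0.2  0.  -0.7] 0.0484 41.7
6.4 [ 5.124000e-01  1.480000e-01  3.376000e-01 -1.775837e+02  3.170000e-02
  1.566710e+01] [-0.4 -0.1 -1.4] 0.0487 41.7
((464.996826171875, 204.2359619140625), (178.28054809570312, 105.8503189086914), 10.159347534179688)
```

View pics/w2.png

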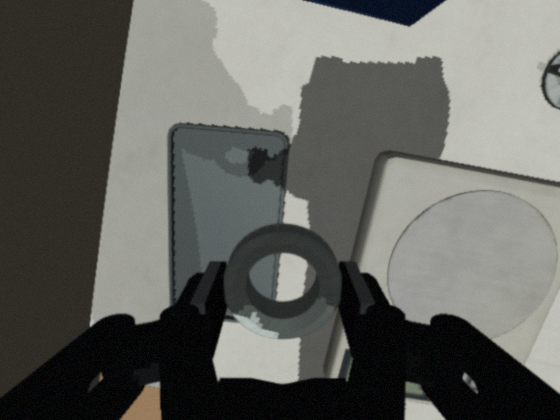

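The cover ring is held centred at (283,280). The wrist joint hit its limit at this yaw, because q6 = 180-(yaw-q1). I'll use a yaw of about 32° at the tray.

Call:
move_arm:
  jaw: [1, 1, 1, 1, 1, 1]
  delta_pos:
    - [0, 0, 0]
    - [0, 0, 0]
    - [0, 0, 0]
    - [0, 0, 0]
    - [0, 0, 0]
    - [0, 0, 0]
  yaw: [0.1, 0.1, 0.084, 0, 0, 0]

```text
time: 7.1
ee_pos: [0.5126, 0.1476, 0.3376]
tcp_rot: [-177.6, 0.0, 31.7]
wrist_force: [-0.2, -0.2, -1.0]
opening: 0.0489
grasp_force: 41.7
```

```bash
python3 s.py 2
python3 - <<'E'
from h import *
camera('top');m=camera_model('top')
for d in pinpoint('top','scale_pan')[:2]: print(d['xy'],d['confidence'])
print(bot.get_obs()['q'])
im=cv2.imread('pics/top0.png');g=cv2.GaussianBlur(cv2.cvtColor(im,6),(3,3),1)
for c in cv2.HoughCircles(g[180:270,210:300],cv2.HOUGH_GRADIENT_ALT,1,20,param1=60,param2=.6,minRadius=22,maxRadius=40)[0][:3] if 1 else []:
    p=(c[0]+210,c[1]+180);print('pan',p,c[2],atz(m,p,.052),atz(m,(p[0]+c[2],p[1]),.052))
E
```

```text
7.1 [ 5.126000e-01  1.476000e-01  3.376000e-01 -1.775541e+02  1.660000e-02
  3.172250e+01] [-0.2 -0.2 -1. ] 0.0489 41.7
7.15 [ 5.125000e-01  1.477000e-01  3.375000e-01 -1.775519e+02  1.780000e-02
  3.175770e+01] [-0.3  0.4 -0.8] 0.0487 41.7
[ 15.59781009   2.26248607  -0.22197549  88.21437279   2.34391964
 163.76002264]
pan (np.float32(255.0), np.float32(220.0)) 32.027603 [ 0.50125715 -0.00514307  0.052     ] [ 0.50174618 -0.07911959  0.052     ]
```

The limit also left a 2.4° roll in the commanded pose, and the tool has no roll command. I can undo it at the outer reach limit, with the lean turned inward (yaw = azimuth + 90°).

Call:
move_arm:
  jaw: [1, 1, 1, 1, 1, 1, 1, 1, 1, 1]
  delta_pos:
    - [0.014, -0.005, 0.01]
    - [0.014, -0.005, 0.01]
    - [0.014, -0.005, 0.01]
    - [0.014, -0.005, 0.01]
    - [0.014, -0.005, 0.01]
    - [0.014, -0.005, 0.01]
    - [0.014, -0.005, 0.01]
    - [0.014, -0.005, 0.01]
    - [0.014, -0.005, 0.01]
    - [0.014, -0.005, 0.01]
  yaw: [0.116, 0.116, 0.116, 0.116, 0.116, 0.116, 0.116, 0.116, 0.116, 0.116]

```text
time: 8.08
ee_pos: [0.6531, 0.0977, 0.4379]
tcp_rot: [-177.5, 0.0, 98.7]
wrist_force: [0.1, 0.3, 0.3]
opening: 0.0486
grasp_force: 41.7
```

Call:
move_arm:
  jaw: [1, 1, 1, 1]
  delta_pos:
    - [0.02, 0.003, 0]
    - [0.015, 0.002, 0]
    - [0.01, 0.001, 0]
    - [0.01, 0.001, 0]
  yaw: [0, 0, 0, 0]

```text
time: 8.42
ee_pos: [0.7083, 0.105, 0.4369]
tcp_rot: [-177.5, 0.0, 98.3]
wrist_force: [-0.1, -0.9, -0.9]
opening: 0.0485
grasp_force: 41.7
```

```bash
python3 s.py 1;python3 -c "
from h import *
print(bot.get_obs()['q'])"
```

```text
8.42 [ 7.083000e-01  1.050000e-01  4.369000e-01 -1.775236e+02  1.710000e-02
  9.832200e+01] [-0.1 -0.9 -0.9] 0.0485 41.7
[ 8.43518368e+00  3.53318088e+01  5.27638940e+01  1.09908494e+02
 -1.21654237e-02  9.01138636e+01]
```

Call:
move_arm:
  jaw: [1, 1, 1, 1]
  delta_pos:
    - [0.01, 0.0015, 0]
    - [0.01, 0.0015, 0]
    - [0.01, 0.0015, 0]
    - [0, 0, 0]
  yaw: [0, 0, 0, 0]

```text
time: 8.75
ee_pos: [0.7391, 0.1097, 0.4352]
tcp_rot: [-177.4, 0.0, 98.3]
wrist_force: [0.5, -0.6, -1.5]
opening: 0.0484
grasp_force: 41.8
```

```bash
python3 s.py 1;python3 -c "
from h import *
print(bot.get_obs()['q'])"
```

```text
8.75 [ 7.391000e-01  1.097000e-01  4.352000e-01 -1.774312e+02  1.530000e-02
  9.833610e+01] [ 0.5 -0.6 -1.5] 0.0484 41.8
[ 8.44554076e+00  4.38959542e+01  6.59327321e+01  1.14605574e+02
 -1.03969229e-02  9.01099891e+01]
```

Call:
move_arm:
  jaw: [1, 1, 1, 1]
  delta_pos:
    - [0.008, 0.001, 0]
    - [0.006, 0.001, 0]
    - [0.006, 0.001, 0]
    - [0, 0, 0]
  yaw: [0, 0, 0, 0]

```text
time: 9.08
ee_pos: [0.7501, 0.1114, 0.4332]
tcp_rot: [-178.0, 0.0, 98.4]
wrist_force: [0.4, 0.0, -0.3]
opening: 0.0486
grasp_force: 42.2
```

```bash
python3 s.py 1;python3 -c "
from h import *
print(bot.get_obs()['q'])"
```

```text
9.08 [ 7.501000e-01  1.114000e-01  4.332000e-01 -1.780411e+02  1.550000e-02
  9.836710e+01] [ 0.4  0.  -0.3] 0.0486 42.2
[ 8.44986893e+00  4.68806302e+01  7.06072366e+01  1.15685526e+02
 -1.26217552e-02  9.00832140e+01]
```

The roll correction is working. I'll keep pushing in small steps.

Call:
move_arm:
  jaw: [1, 1, 1, 1]
  delta_pos:
    - [0.006, 0.001, 0]
    - [0.006, 0.001, 0]
    - [0, 0, 0]
    - [0, 0, 0]
  yaw: [0, 0, 0, 0]

```text
time: 9.42
ee_pos: [0.7544, 0.1123, 0.4293]
tcp_rot: [-178.4, 0.0, 98.4]
wrist_force: [-0.1, 0.2, -1.0]
opening: 0.0488
grasp_force: 42.2
```

Call:
move_arm:
  jaw: [1, 1, 1, 1]
  delta_pos:
    - [0.02, 0.003, 0]
    - [0.01, 0.0015, 0]
    - [0, 0, 0]
    - [0, 0, 0]
  yaw: [0, 0, 0, 0]

```text
time: 9.75
ee_pos: [0.7664, 0.114, 0.4173]
tcp_rot: [-179.3, 0.0, 98.4]
wrist_force: [0.8, 0.8, -0.5]
opening: 0.0483
grasp_force: 42.2
```

Call:
move_arm:
  jaw: [1, 1, 1, 1]
  delta_pos:
    - [0.019, 0.003, 0]
    - [0, 0, 0]
    - [0, 0, 0]
    - [0, 0, 0]
  yaw: [0, 0, 0, 0]

```text
time: 10.08
ee_pos: [0.7733, 0.1153, 0.4116]
tcp_rot: [179.9, 0.0, 98.4]
wrist_force: [-0.7, -0.8, -1.4]
opening: 0.0488
grasp_force: 42.2
```

```bash
python3 s.py 1
```

```text
10.08 [7.733000e-01 1.153000e-01 4.116000e-01 1.799492e+02 1.360000e-02
 9.838580e+01] [-0.7 -0.8 -1.4] 0.0488 42.2
```

Roll is back to 180°. Now to the tray.

Call:
move_arm:
  jaw: [1, 1, 1, 1, 1, 1, 1, 1, 1, 1]
  delta_pos:
    - [-0.027, 0.01, -0.011]
    - [-0.027, 0.01, -0.011]
    - [-0.027, 0.01, -0.011]
    - [-0.027, 0.01, -0.011]
    - [-0.027, 0.01, -0.011]
    - [-0.027, 0.01, -0.011]
    - [-0.027, 0.01, -0.011]
    - [-0.027, 0.01, -0.011]
    - [-0.027, 0.01, -0.011]
    - [-0.027, 0.01, -0.011]
  yaw: [-0.116, -0.116, -0.116, -0.116, -0.116, -0.116, -0.116, -0.116, -0.116, -0.116]

```text
time: 10.92
ee_pos: [0.5307, 0.2066, 0.3147]
tcp_rot: [179.9, -0.0, 38.0]
wrist_force: [-0.3, 0.8, -0.4]
opening: 0.0486
grasp_force: 42.2
```

Call:
move_arm:
  jaw: [1, 1, 1, 1]
  delta_pos:
    - [0, 0, -0.03]
    - [0, 0, -0.02]
    - [0, 0, 0]
    - [0, 0, 0]
  yaw: [0, 0, 0, 0]

```text
time: 11.25
ee_pos: [0.532, 0.2064, 0.2648]
tcp_rot: [180.0, 0.1, 38.3]
wrist_force: [0.6, 0.9, -0.2]
opening: 0.0487
grasp_force: 42.2
```

```bash
python3 s.py 2
```

```text
11.25 [5.320000e-01 2.064000e-01 2.648000e-01 1.799506e+02 6.990000e-02
 3.831630e+01] [ 0.6  0.9 -0.2] 0.0487 42.2
11.3 [ 5.326000e-01  2.064000e-01  2.659000e-01  1.799177e+02 -3.750000e-02
  3.829960e+01] [ 1.3 -0.2  0.4] 0.0488 42.2
```

Call:
move_arm:
  jaw: [1, 1, 1, 1, 1, 1, 1, 1]
  delta_pos:
    - [-0.016, 0.003, -0.02]
    - [-0.016, 0.0025, -0.02]
    - [0, 0, -0.02]
    - [0, 0, -0.012]
    - [0, 0, -0.007]
    - [0, 0, -0.005]
    - [0, 0, 0]
    - [0, 0, 0]
  yaw: [0, 0, 0, 0, 0, 0, 0, 0]

```text
time: 11.97
ee_pos: [0.501, 0.212, 0.1815]
tcp_rot: [179.9, -0.0, 38.3]
wrist_force: [0.5, -0.5, -1.1]
opening: 0.0486
grasp_force: 42.2
```

```bash
python3 s.py 2
```

```text
11.97 [ 5.01000e-01  2.12000e-01  1.81500e-01  1.79921e+02 -4.03000e-02
  3.82845e+01] [ 0.5 -0.5 -1.1] 0.0486 42.2
12.02 [ 5.010000e-01  2.120000e-01  1.817000e-01  1.799127e+02 -6.080000e-02
  3.829100e+01] [ 0.1  0.5 -0.6] 0.0486 42.2
```

Call:
move_arm:
  jaw: [1, 1, 1, 1]
  delta_pos:
    - [0, 0, -0.0015]
    - [0, 0, -0.001]
    - [0, 0, 0]
    - [0, 0, 0]
  yaw: [0, 0, 0, 0]

```text
time: 12.35
ee_pos: [0.5007, 0.2121, 0.1791]
tcp_rot: [179.9, -0.1, 38.3]
wrist_force: [0.0, 0.0, 5.3]
opening: 0.0486
grasp_force: 42.8
```

Call:
move_arm:
  jaw: [0, 0, 0, 0, 0, 0]
  delta_pos:
    - [0, 0, 0]
    - [0, 0, 0]
    - [0, 0, 0]
    - [0, 0, 0]
    - [0, 0, 0]
    - [0, 0, 0]
  yaw: [0, 0, 0, 0, 0, 0]

```text
time: 12.85
ee_pos: [0.5003, 0.2119, 0.178]
tcp_rot: [179.9, 0.0, 38.3]
wrist_force: [-0.0, 0.6, 0.7]
opening: 0.0853
grasp_force: 0.0
```

```bash
python3 s.py 2
```

```text
12.85 [5.003000e-01 2.119000e-01 1.780000e-01 1.799365e+02 2.310000e-02
 3.830760e+01] [-0.   0.6  0.7] 0.0853 0.0
12.9 [5.003000e-01 2.120000e-01 1.781000e-01 1.799383e+02 2.320000e-02
 3.830610e+01] [ 0.8 -0.7  0. ] 0.0854 0.0
```

Call:
move_arm:
  jaw: [0, 0, 0, 0, 0, 0, 0, 0, 0, 0]
  delta_pos:
    - [0, 0, 0.025]
    - [0, 0, 0.04]
    - [0, 0, 0.04]
    - [0.008, -0.035, 0.015]
    - [0.008, -0.035, 0.015]
    - [0.008, -0.035, 0.015]
    - [0.008, -0.035, 0]
    - [0.008, -0.035, 0]
    - [0.008, -0.035, 0]
    - [0.008, -0.035, 0]
  yaw: [0, 0, 0, -0.062, -0.062, -0.062, -0.062, -0.062, -0.062, -0.062]

```text
time: 13.73
ee_pos: [0.5564, -0.0348, 0.3284]
tcp_rot: [179.9, -0.0, 13.3]
wrist_force: [1.0, -0.2, 0.4]
opening: 0.0854
grasp_force: 0.0
```

Call:
move_arm:
  jaw: [0, 0, 0, 0, 0, 0, 0, 0, 0]
  delta_pos:
    - [0.008, -0.036, 0]
    - [0.008, -0.036, 0]
    - [0.008, -0.036, 0]
    - [0.008, -0.036, 0]
    - [0.008, -0.036, 0]
    - [0.008, -0.036, 0]
    - [0.007, -0.034, 0]
    - [0, 0, 0]
    - [0, 0, 0]
  yaw: [-0.065, -0.065, -0.065, -0.065, -0.065, -0.065, -0.065, 0, 0]

```text
time: 14.48
ee_pos: [0.6113, -0.2849, 0.327]
tcp_rot: [180.0, 0.1, -12.8]
wrist_force: [-0.7, 0.2, -0.8]
opening: 0.0854
grasp_force: 0.0
```

```bash
python3 s.py 2
python3 - <<'E'
from h import *
im=camera('wrist');save('w3',im);m=camera_model('wrist')
for n,z in [('mill_seat',.058),('ring_sieve',.054),('rotor_six',.058),('mill',0)]:
  for d in pinpoint('wrist',n)[:1]: print(n,d['xy'],d['confidence'],atz(m,d['xy'],z))
E
```

```text
14.48 [ 6.113000e-01 -2.849000e-01  3.270000e-01  1.799577e+02  9.600000e-02
 -1.277540e+01] [-0.7  0.2 -0.8] 0.0854 0.0
14.53 [ 6.113000e-01 -2.836000e-01  3.275000e-01  1.799604e+02  7.410000e-02
 -1.266390e+01] [ 1.  -0.2  0.2] 0.0855 0.0
ring_sieve [276.7, 214.1] 0.27 [ 0.61072401 -0.27877909  0.054     ]
rotor_six [272.2, 214.3] 0.87 [ 0.61246958 -0.27594742  0.058     ]
```

View pics/w3.png

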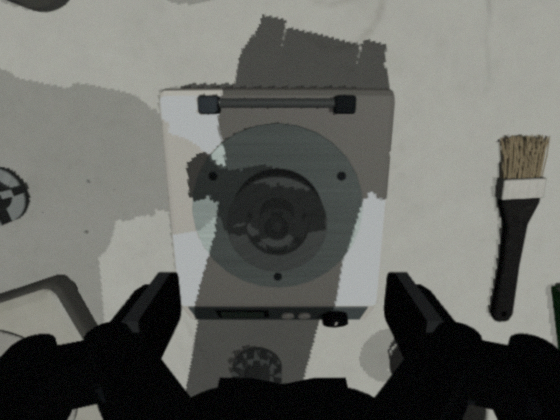

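The cover is off and the sieve, with the rotor boss inside it, is at (278,213). Now I grip the sieve.

Call:
move_arm:
  jaw: [0, 0, 0, 0, 0, 0]
  delta_pos:
    - [0, 0, -0.03]
    - [0, 0, -0.03]
    - [0, 0, -0.02]
    - [0, 0, -0.012]
    - [0, 0, 0]
    - [0, 0, 0]
  yaw: [0, 0, 0, 0, 0, 0]

```text
time: 15.28
ee_pos: [0.6114, -0.2826, 0.2368]
tcp_rot: [179.9, 0.0, -12.6]
wrist_force: [0.0, -0.4, -0.1]
opening: 0.0859
grasp_force: 0.0
```

Call:
move_arm:
  jaw: [1, 1, 1, 1, 1, 1]
  delta_pos:
    - [0, 0, 0]
    - [0, 0, 0]
    - [0, 0, 0]
    - [0, 0, 0]
    - [0, 0, 0]
    - [0, 0, 0]
  yaw: [0, 0, 0, 0, 0, 0]

```text
time: 15.78
ee_pos: [0.6118, -0.2831, 0.2388]
tcp_rot: [179.9, -0.2, -12.6]
wrist_force: [-0.3, 0.6, 6.5]
opening: 0.0631
grasp_force: 44.7
```

```bash
python3 s.py 2
```

```text
15.78 [  0.6118  -0.2831   0.2388 179.9195  -0.1994 -12.6246] [-0.3  0.6  6.5] 0.0631 44.7
15.83 [  0.6118  -0.2831   0.2388 179.9189  -0.2003 -12.6243] [-1.   1.1  6.4] 0.0629 44.7
```

Call:
move_arm:
  jaw: [1, 1, 1, 1, 1, 1, 1, 1, 1, 1]
  delta_pos:
    - [0, 0, 0.01]
    - [0, 0, 0.02]
    - [0, 0, 0.03]
    - [0, 0, 0.03]
    - [-0.014, 0.034, 0]
    - [-0.014, 0.034, 0]
    - [-0.014, 0.034, 0]
    - [-0.014, 0.034, 0]
    - [-0.014, 0.034, 0]
    - [-0.014, 0.034, 0]
  yaw: [0, 0, 0, 0, 0.064, 0.064, 0.064, 0.064, 0.064, 0.064]

```text
time: 16.67
ee_pos: [0.5264, -0.0778, 0.3274]
tcp_rot: [179.9, -0.1, 9.5]
wrist_force: [0.7, 0.7, -0.8]
opening: 0.0626
grasp_force: 44.2
```

Call:
move_arm:
  jaw: [1, 1, 1, 1, 1, 1, 1, 1, 1, 1]
  delta_pos:
    - [-0.014, 0.034, 0]
    - [-0.014, 0.034, 0]
    - [-0.014, 0.034, 0]
    - [-0.014, 0.034, 0]
    - [-0.014, 0.034, 0]
    - [-0.014, 0.034, 0]
    - [-0.014, 0.034, 0]
    - [-0.0135, 0.036, 0]
    - [0, 0, 0]
    - [0, 0, 0]
  yaw: [0.063, 0.063, 0.063, 0.063, 0.063, 0.063, 0.063, 0.063, 0, 0]

```text
time: 17.5
ee_pos: [0.4151, 0.1965, 0.3273]
tcp_rot: [179.9, -0.1, 38.5]
wrist_force: [0.0, -0.6, -0.4]
opening: 0.0626
grasp_force: 44.3
```

```bash
python3 s.py 2
```

```text
17.5 [ 4.151000e-01  1.965000e-01  3.273000e-01  1.799088e+02 -6.180000e-02
  3.847070e+01] [ 0.  -0.6 -0.4] 0.0626 44.3
17.55 [ 4.156000e-01  1.955000e-01  3.272000e-01  1.798998e+02 -4.540000e-02
  3.833240e+01] [-0.2  0.6 -1.2] 0.0629 44.3
```

Call:
move_arm:
  jaw: [1, 1, 1, 1, 1, 1, 1, 1, 1, 1]
  delta_pos:
    - [0, 0, -0.03]
    - [0, 0, -0.035]
    - [0, 0, -0.03]
    - [0, 0, -0.02]
    - [0, 0, -0.012]
    - [0, 0, -0.007]
    - [0, 0, -0.004]
    - [0, 0, -0.002]
    - [0, 0, 0]
    - [0, 0, 0]
  yaw: [0, 0, 0, 0, 0, 0, 0, 0, 0, 0]

```text
time: 18.38
ee_pos: [0.4163, 0.195, 0.1873]
tcp_rot: [179.9, -0.1, 38.2]
wrist_force: [0.4, 0.3, -0.9]
opening: 0.0631
grasp_force: 44.3
```

```bash
python3 s.py 2
```

```text
18.38 [ 4.163000e-01  1.950000e-01  1.873000e-01  1.799127e+02 -8.190000e-02
  3.823340e+01] [ 0.4  0.3 -0.9] 0.0631 44.3
18.43 [ 4.162000e-01  1.951000e-01  1.872000e-01  1.799147e+02 -8.020000e-02
  3.824280e+01] [-0.7 -0.3 -1.8] 0.0628 44.3
```

Call:
move_arm:
  jaw: [1, 1, 1]
  delta_pos:
    - [0, 0, -0.001]
    - [0, 0, -0.001]
    - [0, 0, 0]
  yaw: [0, 0, 0]

```text
time: 18.68
ee_pos: [0.4162, 0.1951, 0.1867]
tcp_rot: [179.9, -0.1, 38.3]
wrist_force: [-5.9, -4.3, 18.1]
opening: 0.0631
grasp_force: 46.3
```

Call:
move_arm:
  jaw: [0, 0, 0, 0, 0]
  delta_pos:
    - [0, 0, 0]
    - [0, 0, 0]
    - [0, 0, 0]
    - [0, 0, 0]
    - [0, 0, 0]
  yaw: [0, 0, 0, 0, 0]

```text
time: 19.1
ee_pos: [0.4158, 0.195, 0.1841]
tcp_rot: [179.9, 0.0, 38.3]
wrist_force: [-0.2, 0.1, 0.6]
opening: 0.0855
grasp_force: 0.0
```

```bash
python3 s.py 2
```

```text
19.1 [4.158000e-01 1.950000e-01 1.841000e-01 1.799394e+02 2.410000e-02
 3.825300e+01] [-0.2  0.1  0.6] 0.0855 0.0
19.15 [4.15800e-01 1.95000e-01 1.84000e-01 1.79939e+02 2.42000e-02 3.82515e+01] [ 0.3 -0.4  1. ] 0.0851 0.0
```

Call:
move_arm:
  jaw: [0, 0, 0, 0, 0, 0, 0, 0, 0, 0]
  delta_pos:
    - [0, 0, 0.03]
    - [0, 0, 0.04]
    - [0, 0, 0.033]
    - [0.014, -0.034, 0.01]
    - [0.014, -0.034, 0.01]
    - [0.014, -0.034, 0.01]
    - [0.014, -0.034, 0.01]
    - [0.014, -0.034, 0]
    - [0.014, -0.034, 0]
    - [0.014, -0.034, 0]
  yaw: [0, 0, 0, -0.064, -0.064, -0.064, -0.064, -0.064, -0.064, -0.064]

```text
time: 19.98
ee_pos: [0.5142, -0.045, 0.3274]
tcp_rot: [179.9, -0.0, 12.4]
wrist_force: [0.6, 1.2, 0.0]
opening: 0.0853
grasp_force: 0.0
```

Call:
move_arm:
  jaw: [0, 0, 0, 0, 0, 0, 0, 0, 0, 0]
  delta_pos:
    - [0.014, -0.034, 0]
    - [0.014, -0.034, 0]
    - [0.014, -0.034, 0]
    - [0.014, -0.034, 0]
    - [0.014, -0.034, 0]
    - [0.014, -0.034, 0]
    - [0.0135, -0.036, 0]
    - [0, 0, 0]
    - [0, 0, 0]
    - [0, 0, 0]
  yaw: [-0.0635, -0.0635, -0.0635, -0.0635, -0.0635, -0.0635, -0.0635, 0, 0, 0]

```text
time: 20.82
ee_pos: [0.6113, -0.2829, 0.3266]
tcp_rot: [180.0, 0.1, -12.9]
wrist_force: [0.2, 1.0, -0.1]
opening: 0.0855
grasp_force: 0.0
```

```bash
python3 s.py 2
python3 - <<'E'
from h import *
im=camera('wrist');save('w4',im);m=camera_model('wrist')
import pickle;pickle.dump(m,open('m4.pkl','wb'))
for n,z in [('mill_seat',.058),('rotor_six',.058),('mill',0)]:
  for d in pinpoint('wrist',n)[:1]: print(n,d['xy'],d['confidence'],atz(m,d['xy'],z))
cv2.imwrite('pics/c4.png',cv2.convertScaleAbs(cv2.resize(im[100:280,160:400,::-1],None,fx=3,fy=3,interpolation=2),alpha=2))
print(proj(m,[.6112,-.2825,.091]),proj(m,[.6112,-.2825,.088]))
E
```

```text
20.82 [ 6.113000e-01 -2.829000e-01  3.266000e-01  1.799637e+02  7.980000e-02
 -1.287310e+01] [ 0.2  1.  -0.1] 0.0855 0.0
20.87 [ 6.112000e-01 -2.823000e-01  3.272000e-01  1.799529e+02  3.510000e-02
 -1.282820e+01] [-0.7  0.5 -0.5] 0.085 0.0
mill_seat [279.5, 209.9] 0.62 [ 0.6147111  -0.28117681  0.058     ]
rotor_six [277.8, 213.4] 0.98 [ 0.61245079 -0.27941712  0.058     ]
mill [279.1, 195.1] 0.56 [ 0.61131344 -0.27965631  0.        ]
[282.49919935 229.73315077] [282.49077494 228.12915896]
```

View pics/c4.png

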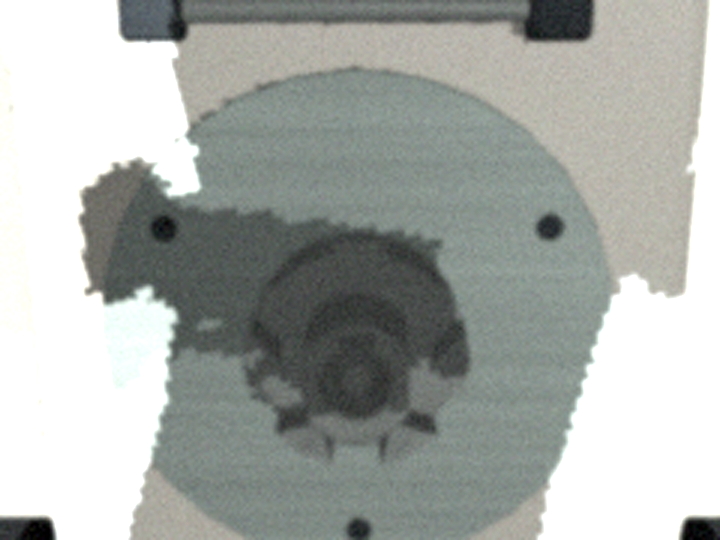

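Viewed head-on, the rotor and shaft tip are at about (278,225), with the deck screws symmetric around it. I'm checking the camera bias against the tool axis.

```bash
cat > d.py <<'E'
from h import *
import pickle
m=pickle.load(open('m4.pkl','rb'))
g=cv2.cvtColor(cv2.imread('pics/w4.png'),6)
P=[]
for p in [(215,176),(343,175),(279,276)]:
    x,y=p;w=g[y-5:y+6,x-5:x+6].astype(float);w=np.clip(np.median(w)-8-w,0,None)
    yy,xx=np.mgrid[-5:6,-5:6];c=(x+(w*xx).sum()/w.sum(),y+(w*yy).sum()/w.sum());P.append(atz(m,c,.054)[:2]);print(c,P[-1])
P=np.array(P);C=P.mean(0);print(C,[ (np.degrees(np.arctan2(*(p-C)[::-1])),np.linalg.norm(p-C)) for p in P])
print('shaft tip',atz(m,(278,225.3),.088))
# fingertip symmetric? tool axis projected at several depths below TCP
T=np.array([.6112,-.2825,.3272])
for d in (.12,.155,.173,.24): print(d,proj(m,T-[0,0,d]))
E
python3 d.py
python3 - <<'E'
import cv2;im=cv2.imread('pics/w2.png');cv2.imwrite('pics/c2.png',cv2.convertScaleAbs(cv2.resize(im[200:360,160:420],None,fx=3,fy=3),alpha=2))
E
```

```text
(np.float64(214.20209059233449), np.float64(175.31010452961672)) [ 0.64838598 -0.2418957 ]
(np.float64(342.7390180878553), np.float64(175.2751937984496)) [ 0.62839668 -0.32979721]
(np.float64(279.1058823529412), np.float64(276.23398692810457)) [ 0.5620467 -0.2687388]
[ 0.61294312 -0.2801439 ] [(np.float64(47.180141274819846), np.float64(0.05214519474529958)), (np.float64(-72.71232843685102), np.float64(0.05200253615064478)), (np.float64(167.36954709015114), np.float64(0.05215862535064804))]
shaft tip [ 0.61366164 -0.28016674  0.088     ]
0.12 [283.16873021 357.44903367]
0.155 [282.85717199 297.95852498]
0.173 [282.74764519 277.06978042]
0.24 [282.48856521 227.70844353]
```

View pics/c2.png

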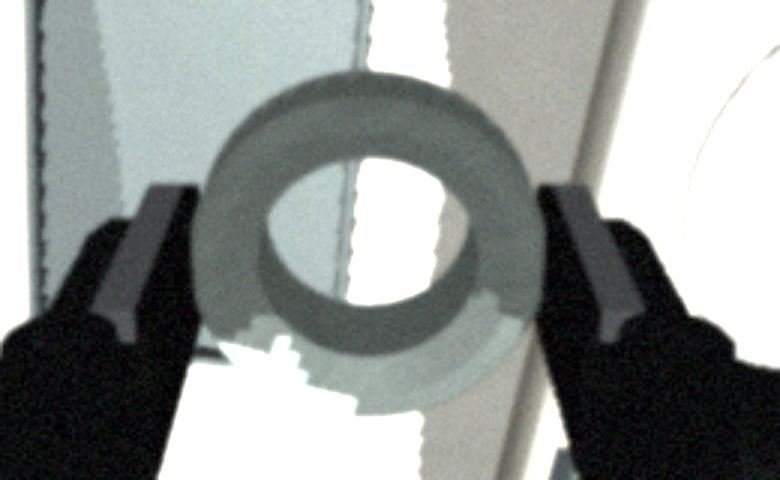

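The held ring was centred at column 282.7, which matches the tool axis, so the camera is true laterally. I'm re-measuring now that the arm has settled.

```bash
cat >> h.py <<'E'
def screws(g,m,pts):
    P=[]
    for p in pts:
        x,y=p;w=g[y-5:y+6,x-5:x+6].astype(float);w=np.clip(np.median(w)-8-w,0,None)
        yy,xx=np.mgrid[-5:6,-5:6];c=(x+(w*xx).sum()/w.sum(),y+(w*yy).sum()/w.sum());P.append(atz(m,c,.054)[:2])
    P=np.array(P);C=P.mean(0)
    a=[np.degrees(np.arctan2(*(p-C)[::-1]))-b for p,b in zip(P,(60,-60,180))]
    return C,a
E
python3 s.py 2
python3 - <<'E'
from h import *
m=camera_model('wrist');im=camera('wrist');save('w5',im);print(bot.get_obs()['ee_pos'])
C=screws(cv2.cvtColor(im,7),m,[(214,175),(343,175),(279,276)]);print(C)
for n,z in [('rotor_six',.058)]:
  for d in pinpoint('wrist',n)[:1]: print(n,d['xy'],d['confidence'],atz(m,d['xy'],z))
E
```

```text
21.07 [ 6.112000e-01 -2.819000e-01  3.280000e-01  1.799264e+02 -4.400000e-02
 -1.280380e+01] [ 0.4 -0.   0.4] 0.0853 0.0
21.12 [ 6.112000e-01 -2.821000e-01  3.279000e-01  1.799264e+02 -3.760000e-02
 -1.281480e+01] [-0.8  0.9 -0.6] 0.0853 0.0
[ 0.61126185 -0.28224255  0.32784003]
(array([ 0.61287231, -0.28052702]), [np.float64(-12.705138195388876), np.float64(-12.667683103672573), np.float64(-12.634862068753591)])
rotor_six [278.2, 216.1] 0.86 [ 0.61054848 -0.27942611  0.058     ]
```

Call:
move_arm:
  jaw: [0.3, 0.3, 0.3, 0.3, 0.3, 0.3]
  delta_pos:
    - [0.0017, 0.0016, -0.025]
    - [0, 0, -0.025]
    - [0, 0, -0.015]
    - [0, 0, -0.0115]
    - [0, 0, 0]
    - [0, 0, 0]
  yaw: [0.002, 0, 0, 0, 0, 0]
  force: 60

```text
time: 21.72
ee_pos: [0.613, -0.2813, 0.2509]
tcp_rot: [179.9, 0.0, -12.8]
wrist_force: [0.6, -0.1, 0.3]
opening: 0.0596
grasp_force: 0.0
```

Call:
move_arm:
  jaw: [1, 1, 1, 1, 1, 1, 1, 1]
  delta_pos:
    - [0, 0, 0]
    - [0, 0, 0]
    - [0, 0, 0]
    - [0, 0, 0]
    - [0, 0, 0]
    - [0, 0, 0]
    - [0, 0, 0]
    - [0, 0, 0]
  yaw: [0, 0, 0, 0, 0, 0, 0, 0]

```text
time: 22.38
ee_pos: [0.6133, -0.2816, 0.2522]
tcp_rot: [179.9, -0.1, -12.8]
wrist_force: [0.2, 0.1, 6.6]
opening: 0.02
grasp_force: 59.6
```

```bash
python3 s.py 2
python3 - <<'E'
from h import *
o=bot.get_obs();print(o['torque'])
im=camera('wrist');save('w6',im)
cv2.imwrite('pics/c6.png',cv2.convertScaleAbs(cv2.resize(im[180:400,150:410,::-1],None,fx=2.7,fy=2.7,interpolation=2),alpha=2.5))
E
```

```text
22.38 [ 6.133000e-01 -2.816000e-01  2.522000e-01  1.799086e+02 -1.228000e-01
 -1.277460e+01] [0.2 0.1 6.6] 0.02 59.6
22.43 [ 6.133000e-01 -2.816000e-01  2.522000e-01  1.799091e+02 -1.203000e-01
 -1.277700e+01] [-0.8  0.6  5.6] 0.0199 59.6
[ 0.06984241  0.06105155 -0.03586764]
```

View pics/c6.png

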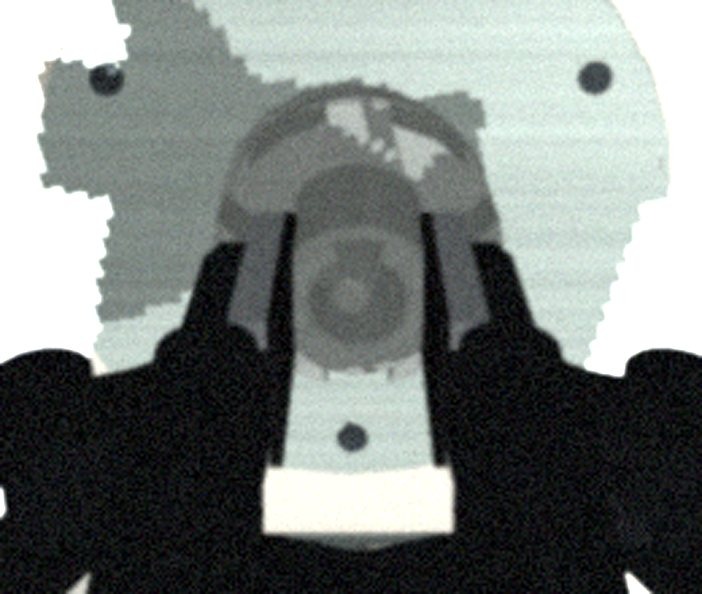

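The rotor is held on its flats with the keyway facing +x, and the shaft tip shows at its centre. Lifting and carrying it to the scale.

Call:
move_arm:
  jaw: [1, 1, 1, 1, 1]
  delta_pos:
    - [0, 0, 0.01]
    - [0, 0, 0.02]
    - [0, 0, 0.025]
    - [0, 0, 0.025]
    - [0, 0, 0]
  yaw: [0, 0, 0, 0, 0]

```text
time: 22.9
ee_pos: [0.6133, -0.2815, 0.337]
tcp_rot: [179.8, -0.4, -12.8]
wrist_force: [2.0, -0.6, -0.4]
opening: 0.0197
grasp_force: 59.3
```

Call:
move_arm:
  jaw: [1, 1, 1, 1, 1, 1, 1, 1, 1, 1]
  delta_pos:
    - [-0.014, 0.035, 0]
    - [-0.014, 0.035, 0]
    - [-0.014, 0.035, 0]
    - [-0.014, 0.035, 0]
    - [-0.014, 0.035, 0]
    - [-0.014, 0.035, 0]
    - [-0.014, 0.035, 0]
    - [-0.015, 0.034, 0]
    - [0, 0, 0]
    - [0, 0, 0]
  yaw: [0.065, 0.065, 0.065, 0.065, 0.065, 0.065, 0.065, 0.065, 0, 0]

```text
time: 23.73
ee_pos: [0.4994, -0.001, 0.3312]
tcp_rot: [179.9, -0.0, 17.2]
wrist_force: [0.4, -0.7, -0.1]
opening: 0.0204
grasp_force: 59.5
```

```bash
python3 s.py 3
python3 - <<'E'
from h import *
m=camera_model('wrist');im=camera('wrist');save('w7',im)
for n,z in [('scale_pan',.052)]:
  for d in pinpoint('wrist',n)[:2]: print(n,d['xy'],d['confidence'],atz(m,d['xy'],z))
for px in [(180,0),(0,0)]: pass
ms=camera_model('side');s=cv2.imread('pics/side0.png')
for c in ['top','side']:
    mm=camera_model(c);I=cv2.imread(f'pics/{c}0.png');g=cv2.cvtColor(I,6)
    guess=proj(mm,[.5,-.003,.052]);print(c,guess)
    # radial edge search about guess at z=.052
    best=None
    gx=cv2.GaussianBlur(g,(3,3),0).astype(np.float32)
    th=np.radians(np.arange(0,360,5))
    def val(X,Y,r):
        return np.array([gx[int(round(p[1])),int(round(p[0]))] for p in (proj(mm,[X+r*np.cos(t),Y+r*np.sin(t),.052]) for t in th)])
    res=[]
    for X in np.arange(.488,.513,.002):
        for Y in np.arange(-.015,.010,.002):
            res.append((np.abs(val(X,Y,.062)-val(X,Y,.069)).mean(),X,Y))
    res.sort(reverse=True);print(res[:4])
E
```

```text
23.73 [ 4.994000e-01 -1.000000e-03  3.312000e-01  1.799195e+02 -2.170000e-02
  1.718890e+01] [ 0.4 -0.7 -0.1] 0.0204 59.5
23.78 [ 4.999000e-01 -2.000000e-03  3.310000e-01  1.799091e+02 -2.110000e-02
  1.707590e+01] [ 0.3 -0.1 -0.6] 0.02 59.5
23.83 [ 5.002000e-01 -2.700000e-03  3.308000e-01  1.799122e+02 -3.100000e-03
  1.699430e+01] [ 0.9 -1.  -1.3] 0.0198 59.5
top [254.06576237 220.53745674]
[(np.float32(8.305555), np.float64(0.512), np.float64(0.0030000000000000027)), (np.float32(8.194445), np.float64(0.512), np.float64(0.005000000000000001)), (np.float32(8.013889), np.float64(0.512), np.float64(0.0010000000000000009)), (np.float32(7.9722223), np.float64(0.496), np.float64(-0.0009999999999999992))]
side [313.84941039 219.29332038]
[(np.float32(8.861111), np.float64(0.506), np.float64(0.0010000000000000009)), (np.float32(8.472222), np.float64(0.506), np.float64(-0.0009999999999999992)), (np.float32(8.430555), np.float64(0.504), np.float64(0.0010000000000000009)), (np.float32(8.416667), np.float64(0.506), np.float64(0.0030000000000000027))]
```

View pics/w7.png

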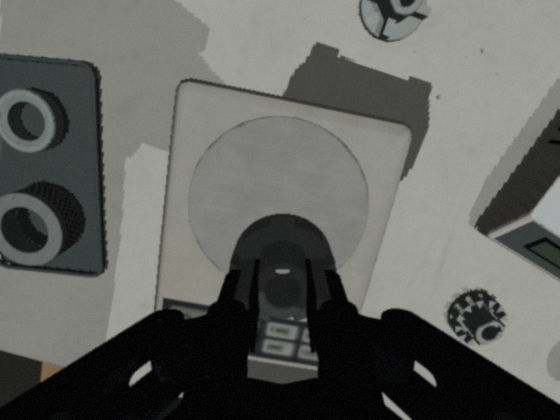

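The pan spans columns 189-369 and its top edge is at row 116. The tray holds the cover at (27,118) and the sieve at (35,225), both flat. I'm fitting the pan circle.

```bash
python3 - <<'E'
from h import *
from scipy.optimize import least_squares
m=camera_model('wrist');g=cv2.GaussianBlur(cv2.cvtColor(cv2.imread('pics/w7.png'),6),(3,3),0).astype(float)
# radial edge refine around approx ellipse centre
C0=atz(m,(279,197),.052)
print(C0,[np.round(atz(m,p,.052)[:2],4) for p in [(189,197),(369,197),(280,116)]])
c=np.array([.507,.0]);
for it in range(4):
    pts=[]
    for t in np.radians(np.arange(-85,86,4)):
        u=np.array([np.cos(t),np.sin(t)]);rs=np.arange(.056,.075,.0005)
        v=np.array([g[int(round(q[1])),int(round(q[0]))] for q in (proj(m,[*(c+r*u),.052]) for r in rs)])
        k=np.abs(np.gradient(np.convolve(v,np.ones(3)/3,'same')))[3:-3];i=k.argmax()
        if k[i]>1.5: pts.append(c+rs[i+3]*u)
    pts=np.array(pts)
    s=least_squares(lambda p:np.hypot(*(pts-p[:2]).T)-p[2],[*c,.065],loss='soft_l1',f_scale=.001);c=s.x[:2];print(len(pts),s.x)
E
python3 s.py 1
```

```text
[0.50966099 0.00154085 0.052     ] [array([0.4906, 0.0644]), array([ 0.5288, -0.0613]), array([0.5645, 0.0173])]
43 [ 5.03931739e-01 -2.08904128e-04  6.54566544e-02]
43 [ 5.01771644e-01 -1.65499990e-04  6.64104646e-02]
43 [ 5.00677804e-01 -3.35781913e-04  6.69068950e-02]
43 [ 5.00754855e-01 -2.49560084e-04  6.68735918e-02]
23.93 [ 5.004000e-01 -3.300000e-03  3.306000e-01  1.799267e+02  2.530000e-02
  1.692350e+01] [-0.6 -0.3 -0.7] 0.0199 59.5
```

Call:
move_arm:
  jaw: [1, 1, 1, 1, 1, 1, 1, 1]
  delta_pos:
    - [0.002, 0.003, -0.025]
    - [0, 0, -0.025]
    - [0, 0, -0.018]
    - [0, 0, -0.01]
    - [0, 0, -0.005]
    - [0, 0, 0]
    - [0, 0, 0]
    - [0, 0, 0]
  yaw: [0, 0, 0, 0, 0, 0, 0, 0]

```text
time: 24.6
ee_pos: [0.5025, 0.0003, 0.2485]
tcp_rot: [179.9, -0.1, 17.0]
wrist_force: [0.2, -0.6, -1.8]
opening: 0.0204
grasp_force: 59.5
```

```bash
python3 s.py 2
```

```text
24.6 [ 5.025000e-01  3.000000e-04  2.485000e-01  1.799157e+02 -6.210000e-02
  1.698800e+01] [ 0.2 -0.6 -1.8] 0.0204 59.5
24.65 [ 5.024000e-01  3.000000e-04  2.485000e-01  1.799157e+02 -5.950000e-02
  1.699560e+01] [-0.3  0.  -0.3] 0.02 59.5
```

Call:
move_arm:
  jaw: [1, 1, 1, 1]
  delta_pos:
    - [0, 0, -0.0015]
    - [0, 0, -0.001]
    - [0, 0, 0]
    - [0, 0, 0]
  yaw: [0, 0, 0, 0]

```text
time: 24.98
ee_pos: [0.5022, 0.0005, 0.2463]
tcp_rot: [179.9, -0.1, 17.0]
wrist_force: [-1.2, -0.4, 6.5]
opening: 0.0202
grasp_force: 60.3
```

```bash
python3 s.py 2
```

```text
24.98 [ 5.022000e-01  5.000000e-04  2.463000e-01  1.798994e+02 -6.830000e-02
  1.701880e+01] [-1.2 -0.4  6.5] 0.0202 60.3
25.03 [ 5.022000e-01  5.000000e-04  2.463000e-01  1.798988e+02 -7.190000e-02
  1.701750e+01] [-2.4 -1.4  5.2] 0.0203 60.3
```

Call:
move_arm:
  jaw: [0.2, 0.2, 0.2, 0.2, 0.2, 0.2, 0.2]
  delta_pos:
    - [0, 0, 0]
    - [0, 0, 0]
    - [0, 0, 0]
    - [0, 0, 0.01]
    - [0, 0, 0.025]
    - [0, 0, 0.03]
    - [0, 0, 0.02]
  yaw: [0, 0, 0, 0, 0, 0, 0]

```text
time: 25.62
ee_pos: [0.502, 0.0006, 0.3332]
tcp_rot: [179.9, -0.1, 17.0]
wrist_force: [0.0, -0.0, 0.9]
opening: 0.0684
grasp_force: 0.0
```

Call:
move_arm:
  jaw: [0.2, 0.2, 0.2, 0.2, 0.2, 0.2, 0.2, 0.2, 0.2, 0.2]
  delta_pos:
    - [-0.009, -0.032, 0]
    - [-0.009, -0.032, 0]
    - [-0.009, -0.032, 0]
    - [-0.009, -0.032, 0]
    - [-0.009, -0.032, -0.02]
    - [-0.009, -0.032, -0.02]
    - [-0.01, -0.03, -0.02]
    - [0, 0, 0]
    - [0, 0, 0]
    - [0, 0, 0]
  yaw: [0, 0, 0, 0, 0, 0, 0, 0, 0, 0]

```text
time: 26.45
ee_pos: [0.4382, -0.2214, 0.2711]
tcp_rot: [179.9, -0.0, 17.0]
wrist_force: [0.7, -0.2, -1.4]
opening: 0.0685
grasp_force: 0.0
```

```bash
python3 s.py 3
python3 - <<'E'
from h import *
m=camera_model('wrist');im=camera('wrist');save('w8',im)
for n,z in [('rotor_twelve',0)]:
  for d in pinpoint('wrist',n)[:2]: print(n,d['xy'],d['confidence'],atz(m,d['xy'],z))
  for d in outline_of('wrist',n)[:1]: print(d['xy'],atz(m,d['xy'],.01))
camera('top')
for d in pinpoint('top','rotor_six')[:1]: print(atz(camera_model('top'),d['xy'],.052),d['confidence'])
print(proj(m,[*bot.get_obs()['ee_pos'][:2],.033]))
E
```

```text
26.45 [ 4.382000e-01 -2.214000e-01  2.711000e-01  1.799228e+02 -2.420000e-02
  1.698050e+01] [ 0.7 -0.2 -1.4] 0.0685 0.0
26.5 [ 4.385000e-01 -2.210000e-01  2.713000e-01  1.798942e+02 -5.260000e-02
  1.704310e+01] [ 0.8 -0.7 -0.1] 0.0685 0.0
26.55 [ 4.387000e-01 -2.208000e-01  2.714000e-01  1.798801e+02 -6.250000e-02
  1.708620e+01] [-0.4  1.   0.3] 0.068 0.0
rotor_twelve [278.9, 210.5] 0.84 [ 0.44056746 -0.21833025  0.        ]
[279.6, 213.7] [ 0.44136104 -0.21866561  0.01      ]
[0.49217935 0.00444256 0.052     ] 0.76
[281.36791483 229.69460378]
```

View pics/w8.png

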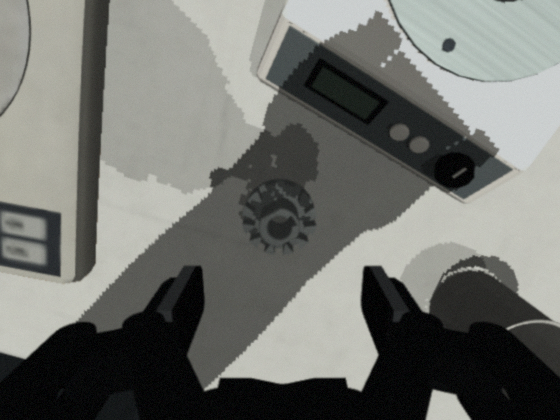

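Run:
```python
import cv2
im=cv2.imread('pics/w8.png')[165:265,225:330]
cv2.imwrite('pics/c8.png',cv2.convertScaleAbs(cv2.resize(im,None,fx=5.8,fy=5.8,interpolation=2),alpha=3))
```

```text
(no output)
```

View pics/c8.png

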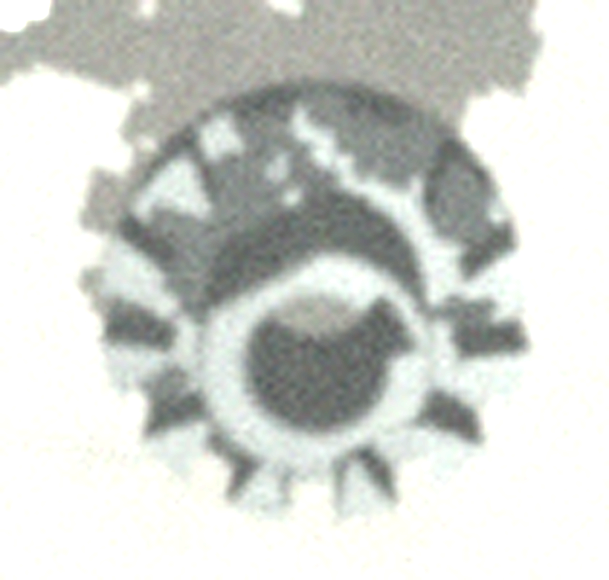

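The notch is at about (392,325) in the crop and the bore centre at (318,362). I'm refining position and yaw with a template fit.

```bash
cat > e.py <<'E'
from h import *
import sys
def fit(f,m,c0,y0,rng=30):
    im=cv2.imread(f);g=cv2.cvtColor(im,6).astype(np.float32)
    r=.5e-3;n=np.arange(-.016,.016,r);X,Y=np.meshgrid(n,n,indexing='ij')
    ins=(np.hypot(X,Y)<.013)&(np.abs(Y)<.011)
    bore=(np.hypot(X,Y)<.0075)|((X>0)&(X<.0105)&(np.abs(Y)<.00375))
    T=np.where(ins&~bore,1.,0);out=~ins
    def score(p):
        c,s=np.cos(p[2]),np.sin(p[2]);WX=p[0]+c*X-s*Y;WY=p[1]+s*X+c*Y
        W=np.stack([WX,WY,np.full_like(WX,.033)],-1)@np.array(m['R']).T+np.array(m['t'])
        q=W[...,:2]/W[...,2:];q=q*(1+m['k1']*(q**2).sum(-1,keepdims=True))
        v=cv2.remap(g,(m['fx']*q[...,0]+m['cx']).astype(np.float32),(m['fy']*q[...,1]+m['cy']).astype(np.float32),1)
        v=np.minimum(v,70)
        return np.corrcoef(v.ravel(),T.ravel())[0,1]
    best=max(((score((c0[0]+a,c0[1]+b,np.radians(y))),a,b,y) for a in np.arange(-.004,.0041,.001) for b in np.arange(-.004,.0041,.001) for y in np.arange(y0-rng,y0+rng+1,3)))
    from scipy.optimize import minimize
    s=minimize(lambda p:-score((p[0]/1e3,p[1]/1e3,np.radians(p[2]))),[(c0[0]+best[1])*1e3,(c0[1]+best[2])*1e3,best[3]],method='Nelder-Mead',options=dict(initial_simplex=None))
    return s.x,-s.fun
if __name__=='__main__':
    m=camera_model('wrist');c=atz(m,(279.8,227.4),.033);k=atz(m,(293.1,220.5),.033)
    print(c,np.degrees(np.arctan2(*(k-c)[1::-1])))
    print(fit('pics/w8.png',m,c,np.degrees(np.arctan2(*(k-c)[1::-1]))))
    print(bot.get_obs()['ee_pos'],bot.get_obs()['tcp_rot'][2])
E
python3 e.py
```

```text
[ 0.43938062 -0.21943534  0.033     ] -44.1974938658537
(array([ 439.0474203 , -218.99001228,  -41.62227382]), np.float64(0.5068292610288582))
[ 0.43840813 -0.22084927  0.27060549] 17.091818741116192
```

Rotor yaw is about -42°. That needs a tool yaw of 138°, the half-turn grasp, because of the wrist limit. Turning in place and looking again.

Call:
move_arm:
  jaw: [0.2, 0.2, 0.2, 0.2, 0.2, 0.2, 0.2, 0.2, 0.2, 0.2]
  delta_pos:
    - [0.0006, 0.0018, 0]
    - [0, 0, 0]
    - [0, 0, 0]
    - [0, 0, 0]
    - [0, 0, 0]
    - [0, 0, 0]
    - [0, 0, 0]
    - [0, 0, 0]
    - [0, 0, 0]
    - [0, 0, 0]
  yaw: [0.115, 0.115, 0.115, 0.115, 0.115, 0.115, 0.115, 0.115, 0.115, 0.115]

```text
time: 27.63
ee_pos: [0.4388, -0.2193, 0.2703]
tcp_rot: [179.9, 0.0, 83.3]
wrist_force: [0.2, -0.4, 0.3]
opening: 0.068
grasp_force: 0.0
```

Call:
move_arm:
  jaw: [0.2, 0.2, 0.2, 0.2, 0.2, 0.2, 0.2, 0.2, 0.2, 0.2]
  delta_pos:
    - [0, 0, 0]
    - [0, 0, 0]
    - [0, 0, 0]
    - [0, 0, 0]
    - [0, 0, 0]
    - [0, 0, 0]
    - [0, 0, 0]
    - [0, 0, 0]
    - [0, 0, 0]
    - [0, 0, 0]
  yaw: [0.12, 0.12, 0.12, 0.12, 0.12, 0.12, 0.12, 0.12, 0, 0]

```text
time: 28.47
ee_pos: [0.4388, -0.2194, 0.2703]
tcp_rot: [179.9, 0.0, 137.7]
wrist_force: [0.1, 0.6, -1.0]
opening: 0.0681
grasp_force: 0.0
```

```bash
python3 s.py 3
python3 - <<'E'
from h import *
from e import fit
m=camera_model('wrist');im=camera('wrist');save('w9',im)
for d in pinpoint('wrist','rotor_twelve')[:1]: print(d['xy'],d['confidence'],atz(m,d['xy'],0))
print(fit('pics/w9.png',m,[.439,-.219],-42))
p=proj(m,[.439,-.219,.033]).astype(int);print(p)
c=im[p[1]-45:p[1]+45,p[0]-45:p[0]+45,::-1]
cv2.imwrite('pics/c9.png',cv2.convertScaleAbs(cv2.resize(c,None,fx=6,fy=6,interpolation=2),alpha=2))
E
```

```text
28.47 [ 4.388000e-01 -2.194000e-01  2.703000e-01  1.799321e+02  2.020000e-02
  1.377235e+02] [ 0.1  0.6 -1. ] 0.0681 0.0
28.52 [ 4.388000e-01 -2.195000e-01  2.703000e-01  1.799334e+02  2.020000e-02
  1.376894e+02] [-0.1 -0.2  0.2] 0.0683 0.0
28.57 [ 4.387000e-01 -2.195000e-01  2.702000e-01  1.799343e+02  1.630000e-02
  1.377120e+02] [-0.5  0.3 -0.1] 0.0684 0.0
[283.6, 213.9] 0.81 [ 0.4394384  -0.21851843  0.        ]
(array([ 438.01475456, -219.45140627,  -35.04906568]), np.float64(0.1468376846317723))
[282 229]
```

View pics/c9.png

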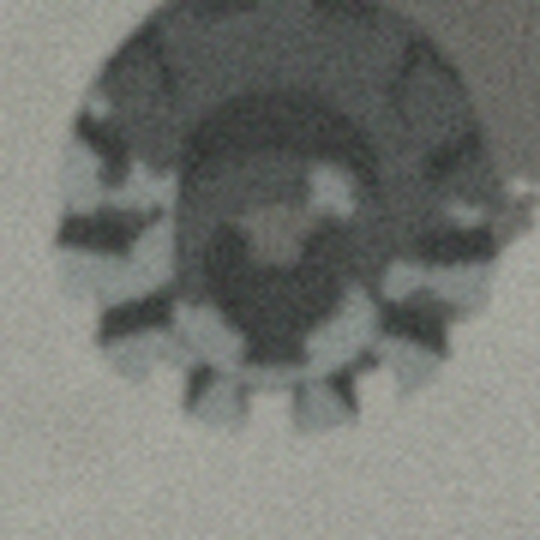

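The keyway points straight down at (275,345) in the crop, so the yaw is aligned. The boss is centred to within about 1 mm. Gripping.

Call:
move_arm:
  jaw: [0.3, 0.3, 0.3, 0.3, 0.3, 0.3]
  delta_pos:
    - [0.0006, 0.0005, -0.025]
    - [0, 0, -0.025]
    - [0, 0, -0.015]
    - [0, 0, -0.012]
    - [0, 0, 0]
    - [0, 0, 0]
  yaw: [0.004, 0, 0, 0, 0, 0]
  force: 60

```text
time: 29.17
ee_pos: [0.4392, -0.2191, 0.1932]
tcp_rot: [179.9, -0.0, 138.1]
wrist_force: [0.9, 0.8, 0.9]
opening: 0.0595
grasp_force: 0.0
```

Call:
move_arm:
  jaw: [1, 1, 1, 1, 1, 1, 1, 1]
  delta_pos:
    - [0, 0, 0]
    - [0, 0, 0]
    - [0, 0, 0]
    - [0, 0, 0]
    - [0, 0, 0]
    - [0, 0, 0]
    - [0, 0, 0]
    - [0, 0, 0]
  yaw: [0, 0, 0, 0, 0, 0, 0, 0]

```text
time: 29.83
ee_pos: [0.4396, -0.2194, 0.1945]
tcp_rot: [179.9, 0.1, 138.1]
wrist_force: [-1.0, 0.5, 5.2]
opening: 0.0202
grasp_force: 59.2
```

```bash
python3 s.py 2
```

```text
29.83 [ 4.396000e-01 -2.194000e-01  1.945000e-01  1.799160e+02  1.294000e-01
  1.381335e+02] [-1.   0.5  5.2] 0.0202 59.2
29.88 [ 4.396000e-01 -2.194000e-01  1.945000e-01  1.799137e+02  1.289000e-01
  1.381316e+02] [-0.1  0.1  5.7] 0.0202 59.2
```

Call:
move_arm:
  jaw: [1, 1, 1, 1, 1, 1, 1, 1, 1, 1]
  delta_pos:
    - [0, 0, 0.01]
    - [0, 0, 0.03]
    - [0, 0, 0.035]
    - [0, 0, 0.035]
    - [0.035, -0.012, 0]
    - [0.035, -0.012, 0]
    - [0.035, -0.012, 0]
    - [0.035, -0.012, 0]
    - [0.0335, -0.0132, 0]
    - [0, 0, 0]
  yaw: [0, 0, 0, 0, 0.102, 0.102, 0.102, 0.102, 0.102, 0]

```text
time: 30.72
ee_pos: [0.6174, -0.282, 0.299]
tcp_rot: [179.9, -0.1, 167.7]
wrist_force: [0.5, 0.1, -3.8]
opening: 0.0204
grasp_force: 59.2
```

Call:
move_arm:
  jaw: [1, 1, 1, 1]
  delta_pos:
    - [0, 0, 0]
    - [0, 0, 0]
    - [0, 0, 0]
    - [0, 0, 0]
  yaw: [0, 0, 0, 0]

```text
time: 31.05
ee_pos: [0.6119, -0.2801, 0.3047]
tcp_rot: [180.0, 0.1, 167.3]
wrist_force: [-0.3, 0.2, -1.5]
opening: 0.02
grasp_force: 59.2
```

```bash
python3 s.py 2
python3 - <<'E'
from h import *
m=camera_model('wrist');im=camera('wrist');save('w10',im);g=cv2.cvtColor(im,7)
C=np.array([.6129,-.2805])
pts=[]
for a in (60,-60,180):
    t=np.radians(a-12.7);p=proj(m,[C[0]+.0522*np.cos(t),C[1]+.0522*np.sin(t),.054])
    x,y=np.round(p).astype(int);w=g[max(0,y-12):y+13,max(0,x-12):x+13]
    if w.size==0: print('out',p);continue
    k=cv2.GaussianBlur(w,(5,5),0);iy,ix=np.unravel_index(k.argmin(),k.shape);print(p,(max(0,x-12)+ix,max(0,y-12)+iy),k.min(),np.median(k))
    pts.append((max(0,x-12)+ix,max(0,y-12)+iy))
if len(pts)==3: print(screws(g,m,pts))
print(bot.get_obs()['ee_pos'])
for d in pinpoint('wrist','mill_seat')[:1]: print(d['xy'],d['confidence'],atz(m,d['xy'],.058))
cv2.imwrite('pics/w10b.png',cv2.convertScaleAbs(im[:,:,::-1],alpha=2.2))
E
```

```text
31.05 [ 6.119000e-01 -2.801000e-01  3.047000e-01  1.799528e+02  9.640000e-02
  1.673246e+02] [-0.3  0.2 -1.5] 0.02 59.2
31.1 [ 6.119000e-01 -2.801000e-01  3.047000e-01  1.799556e+02  1.025000e-01
  1.673337e+02] [ 0.4 -0.4 -1.7] 0.0202 59.2
[347.82638736 259.97535932] (np.int64(347), np.int64(259)) 15 47.0
[215.55485576 259.96729241] (np.int64(215), np.int64(259)) 23 74.0
[281.70952003 143.810087  ] (np.int64(280), np.int64(143)) 24 80.0
(array([ 0.61285843, -0.28055419]), [np.float64(-12.735008616511536), np.float64(-12.621974129807597), np.float64(-12.72576551036019)])
[ 0.61199556 -0.28008756  0.30457574]
```

The axis from the opposite side is (0.6129,-0.2806), which agrees. Aligning and lowering onto the shaft.

Call:
move_arm:
  jaw: [1, 1, 1, 1, 1, 1, 1, 1]
  delta_pos:
    - [0.0009, -0.0005, -0.01]
    - [0, 0, -0.01]
    - [0, 0, -0.004]
    - [0, 0, -0.003]
    - [0, 0, -0.002]
    - [0, 0, -0.002]
    - [0, 0, 0]
    - [0, 0, 0]
  yaw: [-0.001, 0, 0, 0, 0, 0, 0, 0]

```text
time: 31.87
ee_pos: [0.6137, -0.2809, 0.2723]
tcp_rot: [179.9, 0.0, 167.3]
wrist_force: [-0.3, 0.7, -2.0]
opening: 0.02
grasp_force: 59.3
```

```bash
python3 s.py 2
```

```text
31.87 [ 6.137000e-01 -2.809000e-01  2.723000e-01  1.799381e+02  2.010000e-02
  1.673039e+02] [-0.3  0.7 -2. ] 0.02 59.3
31.92 [ 6.137000e-01 -2.809000e-01  2.725000e-01  1.799390e+02  3.480000e-02
  1.673068e+02] [ 0.3 -0.8 -2. ] 0.0199 59.3
```

Call:
move_arm:
  jaw: [1, 1, 1, 1, 1, 1, 1, 1]
  delta_pos:
    - [-0.0006, 0.0003, -0.002]
    - [0, 0, -0.003]
    - [0, 0, -0.003]
    - [0, 0, -0.002]
    - [0, 0, -0.002]
    - [0, 0, -0.002]
    - [0, 0, 0]
    - [0, 0, 0]
  yaw: [0, 0, 0, 0, 0, 0, 0, 0]

```text
time: 32.58
ee_pos: [0.613, -0.2805, 0.258]
tcp_rot: [179.9, -0.0, 167.3]
wrist_force: [0.0, -0.7, -1.7]
opening: 0.02
grasp_force: 59.3
```

```bash
python3 s.py 2
```

```text
32.58 [ 6.130000e-01 -2.805000e-01  2.580000e-01  1.799328e+02 -2.200000e-03
  1.673072e+02] [ 0.  -0.7 -1.7] 0.02 59.3
32.63 [ 6.131000e-01 -2.806000e-01  2.582000e-01  1.799348e+02  1.030000e-02
  1.673056e+02] [ 0.6  0.6 -1.8] 0.0201 59.3
```

Call:
move_arm:
  jaw: [1, 1, 1, 1, 1, 1]
  delta_pos:
    - [0, 0, -0.002]
    - [0, 0, -0.002]
    - [0, 0, -0.0015]
    - [0, 0, -0.001]
    - [0, 0, 0]
    - [0, 0, 0]
  yaw: [0, 0, 0, 0, 0, 0]

```text
time: 33.13
ee_pos: [0.6129, -0.2805, 0.2526]
tcp_rot: [179.9, 0.1, 167.3]
wrist_force: [-2.8, 1.3, 5.3]
opening: 0.0202
grasp_force: 60.0
```

```bash
python3 s.py 2
```

```text
33.13 [ 6.129000e-01 -2.805000e-01  2.526000e-01  1.799420e+02  5.080000e-02
  1.673066e+02] [-2.8  1.3  5.3] 0.0202 60.0
33.18 [ 6.129000e-01 -2.805000e-01  2.526000e-01  1.799409e+02  4.870000e-02
  1.673082e+02] [-3.   1.8  5.3] 0.0198 60.0
```

The rotor is fully home: z is 0.2526 against 0.2525 expected, with light contact. Releasing and fetching the sieve with the half-turn equivalent grasp.

Call:
move_arm:
  jaw: [0.1, 0.1, 0.1, 0.1, 0.1, 0.1, 0.1, 0.1, 0.1, 0.1]
  delta_pos:
    - [0, 0, 0]
    - [0, 0, 0]
    - [0, 0, 0]
    - [0, 0, 0.01]
    - [0, 0, 0.03]
    - [0, 0, 0.035]
    - [-0.014, 0.034, 0]
    - [-0.014, 0.034, 0]
    - [-0.014, 0.034, 0]
    - [-0.014, 0.034, 0]
  yaw: [0, 0, 0, 0, 0, 0, 0.063, 0.063, 0.063, 0.063]

```text
time: 34.02
ee_pos: [0.5563, -0.1434, 0.3275]
tcp_rot: [179.9, 0.1, -178.1]
wrist_force: [0.7, 1.1, 0.1]
opening: 0.0768
grasp_force: 0.0
```

Call:
move_arm:
  jaw: [0, 0, 0, 0, 0, 0, 0, 0, 0, 0]
  delta_pos:
    - [-0.014, 0.034, 0]
    - [-0.014, 0.034, 0]
    - [-0.014, 0.034, 0]
    - [-0.014, 0.034, 0]
    - [-0.014, 0.034, 0]
    - [-0.014, 0.034, 0]
    - [-0.014, 0.034, 0]
    - [-0.014, 0.034, 0]
    - [-0.014, 0.034, 0]
    - [-0.015, 0.0335, 0]
  yaw: [0.064, 0.064, 0.064, 0.064, 0.064, 0.064, 0.064, 0.064, 0.064, 0.061]

```text
time: 34.85
ee_pos: [0.4151, 0.1964, 0.3277]
tcp_rot: [180.0, 0.1, -141.6]
wrist_force: [1.6, -0.1, 0.4]
opening: 0.0851
grasp_force: 0.0
```

Call:
move_arm:
  jaw: [0, 0, 0]
  delta_pos:
    - [0, 0, 0]
    - [0, 0, 0]
    - [0, 0, 0]
  yaw: [0, 0, 0]

```text
time: 35.1
ee_pos: [0.4161, 0.195, 0.3273]
tcp_rot: [180.0, 0.0, -141.7]
wrist_force: [1.3, -0.9, -0.4]
opening: 0.0855
grasp_force: 0.0
```

```bash
python3 s.py 2
python3 - <<'E'
from h import *
camera('top');m=camera_model('top')
for n,z in [('ring_sieve',.002),('cover_ring',.002),('rotor_six',.052)]:
  for d in pinpoint('top',n)[:1]: print(n,d['confidence'],atz(m,d['xy'],z))
m=camera_model('wrist');save('w11',camera('wrist'))
for n in ['ring_sieve','cover_ring']:
  for d in pinpoint('wrist',n)[:1]: print(n,d['xy'],d['confidence'],atz(m,d['xy'],.002))
E
```

```text
35.1 [ 4.161000e-01  1.950000e-01  3.273000e-01  1.799602e+02  4.560000e-02
 -1.417406e+02] [ 1.3 -0.9 -0.4] 0.0855 0.0
35.15 [ 4.163000e-01  1.945000e-01  3.271000e-01  1.799574e+02  3.780000e-02
 -1.418145e+02] [-0.8  0.4  0.6] 0.0855 0.0
cover_ring 0.65 [0.49632008 0.2114465  0.002     ]
rotor_six 0.69 [ 0.50007503 -0.00122964  0.052     ]
ring_sieve [281.0, 196.7] 0.67 [0.41765303 0.19412986 0.002     ]
cover_ring [239.5, 275.3] 0.75 [0.50044905 0.21012178 0.002     ]
```

Call:
move_arm:
  jaw: [0, 0, 0, 0, 0, 0, 0, 0]
  delta_pos:
    - [0, 0.0005, -0.035]
    - [0, 0, -0.04]
    - [0, 0, -0.03]
    - [0, 0, -0.02]
    - [0, 0, -0.012]
    - [0, 0, -0.004]
    - [0, 0, 0]
    - [0, 0, 0]
  yaw: [0, 0, 0, 0, 0, 0, 0, 0]

```text
time: 36.17
ee_pos: [0.4166, 0.1956, 0.1869]
tcp_rot: [180.0, 0.1, -141.8]
wrist_force: [0.9, 0.2, -0.3]
opening: 0.0853
grasp_force: 0.0
```

Call:
move_arm:
  jaw: [1, 1, 1, 1, 1, 1]
  delta_pos:
    - [0, 0, 0]
    - [0, 0, 0]
    - [0, 0, 0]
    - [0, 0, 0]
    - [0, 0, 0]
    - [0, 0, 0]
  yaw: [0, 0, 0, 0, 0, 0]
  force: 40

```text
time: 36.67
ee_pos: [0.4166, 0.1957, 0.1874]
tcp_rot: [180.0, 0.2, -141.8]
wrist_force: [-0.9, -1.3, 6.9]
opening: 0.0628
grasp_force: 43.7
```

```bash
python3 s.py 2
```

```text
36.67 [ 4.166000e-01  1.957000e-01  1.874000e-01  1.799676e+02  1.612000e-01
 -1.417624e+02] [-0.9 -1.3  6.9] 0.0628 43.7
36.72 [ 4.166000e-01  1.957000e-01  1.874000e-01  1.799678e+02  1.597000e-01
 -1.417629e+02] [-0.8 -1.3  7.2] 0.0632 43.7
```

Call:
move_arm:
  jaw: [1, 1, 1, 1, 1, 1, 1, 1, 1, 1]
  delta_pos:
    - [0, 0, 0.015]
    - [0, 0, 0.035]
    - [0, 0, 0.04]
    - [0, 0, 0.03]
    - [0.01, -0.024, 0.02]
    - [0.014, -0.034, 0]
    - [0.014, -0.034, 0]
    - [0.014, -0.034, 0]
    - [0.014, -0.034, 0]
    - [0.014, -0.034, 0]
  yaw: [0, 0, 0, 0, -0.05, -0.063, -0.063, -0.063, -0.063, -0.063]

```text
time: 37.55
ee_pos: [0.4964, -0.0003, 0.3266]
tcp_rot: [180.0, 0.1, -162.8]
wrist_force: [1.0, 0.3, -0.2]
opening: 0.063
grasp_force: 44.9
```

Call:
move_arm:
  jaw: [1, 1, 1, 1, 1, 1, 1, 1, 1, 1]
  delta_pos:
    - [0.014, -0.034, 0]
    - [0.014, -0.034, 0]
    - [0.014, -0.034, 0]
    - [0.014, -0.034, 0]
    - [0.014, -0.034, 0]
    - [0.014, -0.034, 0]
    - [0.014, -0.034, 0]
    - [0.014, -0.034, 0]
    - [0.0044, -0.0103, 0]
    - [0, 0, 0]
  yaw: [-0.063, -0.063, -0.063, -0.063, -0.063, -0.063, -0.063, -0.063, -0.02, 0]

```text
time: 38.38
ee_pos: [0.6129, -0.2837, 0.3249]
tcp_rot: [180.0, -0.0, 167.1]
wrist_force: [-0.3, 0.2, -1.5]
opening: 0.063
grasp_force: 44.9
```

Call:
move_arm:
  jaw: [1, 1, 1, 1]
  delta_pos:
    - [0, 0, 0]
    - [0, 0, 0]
    - [0, 0, 0]
    - [0, 0, 0]
  yaw: [0, 0, 0, 0]

```text
time: 38.72
ee_pos: [0.6123, -0.2797, 0.3264]
tcp_rot: [179.9, 0.1, 167.4]
wrist_force: [-0.3, -0.3, -1.3]
opening: 0.0631
grasp_force: 44.9
```

```bash
python3 s.py 2
```

```text
38.72 [ 6.123000e-01 -2.797000e-01  3.264000e-01  1.799395e+02  5.220000e-02
  1.673973e+02] [-0.3 -0.3 -1.3] 0.0631 44.9
38.77 [ 6.123000e-01 -2.798000e-01  3.263000e-01  1.799406e+02  4.940000e-02
  1.673878e+02] [ 0.9 -0.1  0.1] 0.0629 44.9
```

Call:
move_arm:
  jaw: [1, 1, 1, 1, 1, 1, 1, 1, 1]
  delta_pos:
    - [0.0006, -0.0007, -0.02]
    - [0, 0, -0.015]
    - [0, 0, -0.01]
    - [0, 0, -0.01]
    - [0, 0, -0.01]
    - [0, 0, -0.01]
    - [0, 0, -0.006]
    - [0, 0, 0]
    - [0, 0, 0]
  yaw: [0, 0, 0, 0, 0, 0, 0, 0, 0]

```text
time: 39.52
ee_pos: [0.613, -0.2815, 0.2446]
tcp_rot: [179.9, -0.0, 167.3]
wrist_force: [0.6, 0.4, -0.4]
opening: 0.0629
grasp_force: 44.9
```

```bash
python3 s.py 2
```

```text
39.52 [ 6.130000e-01 -2.815000e-01  2.446000e-01  1.799323e+02 -3.900000e-03
  1.673062e+02] [ 0.6  0.4 -0.4] 0.0629 44.9
39.57 [ 6.131000e-01 -2.816000e-01  2.452000e-01  1.799423e+02  4.420000e-02
  1.673034e+02] [ 0.5 -0.6 -1.5] 0.0632 44.9
```

Call:
move_arm:
  jaw: [1, 1, 1, 1, 1, 1]
  delta_pos:
    - [0, 0.001, -0.002]
    - [0, 0, -0.002]
    - [0, 0, -0.0015]
    - [0, 0, -0.0005]
    - [0, 0, 0]
    - [0, 0, 0]
  yaw: [0, 0, 0, 0, 0, 0]

```text
time: 40.07
ee_pos: [0.6131, -0.2805, 0.2395]
tcp_rot: [179.9, 0.1, 167.3]
wrist_force: [-2.2, 1.5, 6.0]
opening: 0.0631
grasp_force: 45.6
```

```bash
python3 s.py 2
```

```text
40.07 [ 6.131000e-01 -2.805000e-01  2.395000e-01  1.799417e+02  6.590000e-02
  1.673096e+02] [-2.2  1.5  6. ] 0.0631 45.6
40.12 [ 6.131000e-01 -2.805000e-01  2.395000e-01  1.799390e+02  6.660000e-02
  1.673095e+02] [-1.8  1.2  4.4] 0.0631 45.6
```

The sieve is seated at the expected height. Now the cover ring.

Call:
move_arm:
  jaw: [0, 0, 0, 0, 0, 0, 0, 0, 0, 0]
  delta_pos:
    - [0, 0, 0]
    - [0, 0, 0]
    - [0, 0, 0]
    - [0, 0, 0.01]
    - [0, 0, 0.035]
    - [0, 0, 0.04]
    - [-0.008, 0.035, 0]
    - [-0.008, 0.035, 0]
    - [-0.008, 0.035, 0]
    - [-0.008, 0.035, 0]
  yaw: [0, 0, 0, 0, 0, 0, 0.063, 0.063, 0.063, 0.063]

```text
time: 40.95
ee_pos: [0.5805, -0.1394, 0.3246]
tcp_rot: [179.9, 0.1, -178.1]
wrist_force: [0.3, 0.3, 0.4]
opening: 0.0851
grasp_force: 0.0
```

Call:
move_arm:
  jaw: [0, 0, 0, 0, 0, 0, 0, 0, 0, 0]
  delta_pos:
    - [-0.008, 0.035, 0]
    - [-0.008, 0.035, 0]
    - [-0.008, 0.035, 0]
    - [-0.008, 0.035, 0]
    - [-0.008, 0.035, 0]
    - [-0.008, 0.035, 0]
    - [-0.008, 0.035, 0]
    - [-0.008, 0.036, 0]
    - [-0.008, 0.036, 0]
    - [-0.0086, 0.0355, 0]
  yaw: [0.064, 0.064, 0.064, 0.064, 0.064, 0.064, 0.064, 0.064, 0.064, 0.061]

```text
time: 41.78
ee_pos: [0.4997, 0.2136, 0.3246]
tcp_rot: [180.0, 0.1, -141.6]
wrist_force: [0.4, 0.7, -0.5]
opening: 0.0853
grasp_force: 0.0
```

Call:
move_arm:
  jaw: [0, 0, 0]
  delta_pos:
    - [0, 0, 0]
    - [0, 0, 0]
    - [0, 0, 0]
  yaw: [0, 0, 0]

```text
time: 42.03
ee_pos: [0.5005, 0.2119, 0.3242]
tcp_rot: [180.0, 0.0, -141.8]
wrist_force: [-0.2, 0.2, 0.1]
opening: 0.0854
grasp_force: 0.0
```

```bash
python3 s.py 2
python3 - <<'E'
from h import *
m=camera_model('wrist');save('w12',camera('wrist'))
for n in ['cover_ring']:
  for d in pinpoint('wrist',n)[:1]: print(n,d['xy'],d['confidence'],atz(m,d['xy'],.002))
E
```

```text
42.03 [ 5.005000e-01  2.119000e-01  3.242000e-01  1.799566e+02  2.880000e-02
 -1.417539e+02] [-0.2  0.2  0.1] 0.0854 0.0
42.08 [ 5.006000e-01  2.114000e-01  3.241000e-01  1.799533e+02  2.170000e-02
 -1.418182e+02] [-0.9 -0.7  0.2] 0.0855 0.0
cover_ring [283.2, 199.7] 0.87 [0.5022723  0.21412001 0.002     ]
```

Run:
```python
from h import *
m=camera_model('wrist');g=cv2.cvtColor(cv2.imread('pics/w12.png'),6)
n=np.arange(-.04,.04,.0002);X,Y=np.meshgrid(.5015+n,.2125+n,indexing='ij')
W=np.stack([X,Y,np.full_like(X,.019)],-1)@np.array(m['R']).T+np.array(m['t'])
q=W[...,:2]/W[...,2:];q=q*(1+m['k1']*(q**2).sum(-1,keepdims=True))
v=cv2.remap(g,(m['fx']*q[...,0]+m['cx']).astype(np.float32),(m['fy']*q[...,1]+m['cy']).astype(np.float32),1)
v=cv2.GaussianBlur(v,(0,0),2)
cv2.imwrite('pics/r12.png',cv2.convertScaleAbs(cv2.resize(v,None,fx=1.4,fy=1.4),alpha=2))
for lo,hi in ((70,84),(118,132)):
    c=cv2.HoughCircles(v,cv2.HOUGH_GRADIENT,1,5,param1=40,param2=8,minRadius=lo,maxRadius=hi)
    if c is not None:
        for k in c[0][:4]: print(lo,k, .5015+n[0]+k[1]*.0002,.2125+n[0]+k[0]*.0002)
```

```text
70 [194.5 197.5  76.5] 0.5009999980926514 0.21139999911189078
70 [189.5 197.5  71. ] 0.5009999980926514 0.21040000081062316
70 [200.5 197.5  82.1] 0.5009999980926514 0.21260000079870223
70 [194.5 202.5  79.9] 0.5020000001192093 0.21139999911189078
118 [196.5 206.5 128.1] 0.5027999987602234 0.21179999843239783
118 [194.5 198.5 120.7] 0.5011999977529049 0.21139999911189078
118 [188.5 205.5 131.4] 0.5025999990999699 0.21019999742507933
118 [184.5 241.5 119.9] 0.5097999980449677 0.20939999878406523
```

View pics/r12.png

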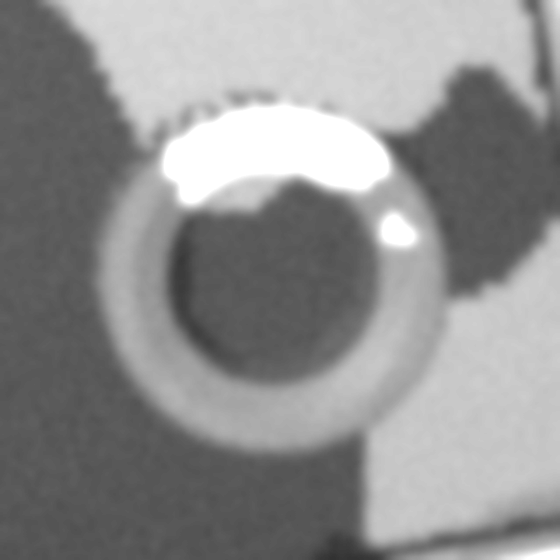

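The rectified view puts the cover centre at (0.5012,0.2114), within 1 mm of the tool axis. Gripping.

Call:
move_arm:
  jaw: [0, 0, 0, 0, 0, 0, 0, 0]
  delta_pos:
    - [0, 0, -0.035]
    - [0, 0, -0.04]
    - [0, 0, -0.035]
    - [0, 0, -0.02]
    - [0, 0, -0.012]
    - [0, 0, -0.004]
    - [0, 0, 0]
    - [0, 0, 0]
  yaw: [0, 0, 0, 0, 0, 0, 0, 0]

```text
time: 42.85
ee_pos: [0.5011, 0.2118, 0.1792]
tcp_rot: [180.0, 0.1, -141.8]
wrist_force: [-0.0, 0.9, 0.5]
opening: 0.0854
grasp_force: 0.0
```

Call:
move_arm:
  jaw: [1, 1, 1, 1, 1, 1, 1]
  delta_pos:
    - [0, 0, 0]
    - [0, 0, 0]
    - [0, 0, 0]
    - [0, 0, 0]
    - [0, 0, 0]
    - [0, 0, 0]
    - [0, 0, 0]
  yaw: [0, 0, 0, 0, 0, 0, 0]

```text
time: 43.43
ee_pos: [0.5007, 0.2121, 0.179]
tcp_rot: [180.0, 0.1, -141.8]
wrist_force: [-1.2, -1.2, 6.3]
opening: 0.0485
grasp_force: 41.0
```

```bash
python3 s.py 2
```

```text
43.43 [ 5.007000e-01  2.121000e-01  1.790000e-01  1.799582e+02  1.088000e-01
 -1.417502e+02] [-1.2 -1.2  6.3] 0.0485 41.0
43.48 [ 5.007000e-01  2.122000e-01  1.790000e-01  1.799584e+02  1.121000e-01
 -1.417511e+02] [-1.5 -0.9  4.9] 0.0487 41.0
```

Call:
move_arm:
  jaw: [1, 1, 1, 1, 1, 1, 1, 1, 1, 1]
  delta_pos:
    - [0, 0, 0.015]
    - [0, 0, 0.035]
    - [0, 0, 0.04]
    - [0, 0, 0.03]
    - [0.006, -0.024, 0.02]
    - [0.008, -0.035, 0]
    - [0.008, -0.035, 0]
    - [0.008, -0.035, 0]
    - [0.008, -0.035, 0]
    - [0.008, -0.035, 0]
  yaw: [0, 0, 0, 0, -0.05, -0.063, -0.063, -0.063, -0.063, -0.063]

```text
time: 44.32
ee_pos: [0.5465, 0.0113, 0.3182]
tcp_rot: [179.9, 0.1, -162.8]
wrist_force: [-0.1, 0.2, -1.6]
opening: 0.0484
grasp_force: 42.1
```

Call:
move_arm:
  jaw: [1, 1, 1, 1, 1, 1, 1, 1, 1, 1]
  delta_pos:
    - [0.008, -0.035, 0]
    - [0.008, -0.035, 0]
    - [0.008, -0.035, 0]
    - [0.008, -0.035, 0]
    - [0.008, -0.035, 0]
    - [0.008, -0.035, 0]
    - [0.008, -0.035, 0]
    - [0.008, -0.035, 0]
    - [0.0023, -0.0133, 0]
    - [0, 0, 0]
  yaw: [-0.063, -0.063, -0.063, -0.063, -0.063, -0.063, -0.063, -0.063, -0.02, 0]

```text
time: 45.15
ee_pos: [0.6128, -0.2836, 0.3169]
tcp_rot: [180.0, -0.0, 167.0]
wrist_force: [1.6, -1.0, -1.5]
opening: 0.0488
grasp_force: 42.1
```

Call:
move_arm:
  jaw: [1, 1, 1, 1]
  delta_pos:
    - [0, 0, 0]
    - [0, 0, 0]
    - [0, 0, 0]
    - [0, 0, 0]
  yaw: [0, 0, 0, 0]

```text
time: 45.48
ee_pos: [0.6128, -0.2791, 0.3182]
tcp_rot: [179.9, 0.0, 167.4]
wrist_force: [-0.8, -0.0, -1.2]
opening: 0.0491
grasp_force: 42.1
```

```bash
python3 s.py 2
```

```text
45.48 [ 6.128000e-01 -2.791000e-01  3.182000e-01  1.799357e+02  3.480000e-02
  1.674024e+02] [-0.8 -0.  -1.2] 0.0491 42.1
45.53 [ 6.128000e-01 -2.793000e-01  3.182000e-01  1.799407e+02  3.790000e-02
  1.673895e+02] [ 0.9  0.  -0.8] 0.0486 42.1
```

Call:
move_arm:
  jaw: [1, 1, 1, 1, 1, 1, 1]
  delta_pos:
    - [0, -0.0005, -0.018]
    - [0, 0, -0.015]
    - [0, 0, -0.01]
    - [0, 0, -0.005]
    - [0, 0, 0]
    - [0, 0, 0]
    - [0, 0, 0]
  yaw: [0, 0, 0, 0, 0, 0, 0]

```text
time: 46.12
ee_pos: [0.6129, -0.2808, 0.2708]
tcp_rot: [180.0, 0.1, 167.3]
wrist_force: [0.0, 1.3, -0.9]
opening: 0.0488
grasp_force: 42.1
```

```bash
python3 s.py 3
```

```text
46.12 [ 6.129000e-01 -2.808000e-01  2.708000e-01  1.799510e+02  8.800000e-02
  1.673137e+02] [ 0.   1.3 -0.9] 0.0488 42.1
46.17 [ 6.130000e-01 -2.809000e-01  2.708000e-01  1.799554e+02  9.830000e-02
  1.673120e+02] [ 0.2 -0.4 -0.7] 0.0488 42.1
46.22 [ 6.129000e-01 -2.809000e-01  2.707000e-01  1.799525e+02  9.200000e-02
  1.673069e+02] [ 0.6  1.  -1.8] 0.0488 42.1
```

Well aligned. Lowering 9 mm, then 3.5 mm.

Call:
move_arm:
  jaw: [1, 1, 1, 1, 1, 1]
  delta_pos:
    - [0, 0.0003, -0.003]
    - [0, 0, -0.003]
    - [0, 0, -0.002]
    - [0, 0, -0.001]
    - [0, 0, 0]
    - [0, 0, 0]
  yaw: [0, 0, 0, 0, 0, 0]

```text
time: 46.72
ee_pos: [0.6127, -0.2806, 0.2606]
tcp_rot: [179.9, 0.0, 167.3]
wrist_force: [0.8, 0.5, -0.3]
opening: 0.0488
grasp_force: 42.1
```

Call:
move_arm:
  jaw: [1, 1, 1, 1, 1]
  delta_pos:
    - [0, 0, -0.0015]
    - [0, 0, -0.0015]
    - [0, 0, -0.001]
    - [0, 0, 0]
    - [0, 0, 0]
  yaw: [0, 0, 0, 0, 0]

```text
time: 47.13
ee_pos: [0.6127, -0.2805, 0.2581]
tcp_rot: [180.0, 0.1, 167.3]
wrist_force: [-2.4, 1.4, 7.0]
opening: 0.0486
grasp_force: 42.9
```

```bash
python3 s.py 2
```

```text
47.13 [ 6.127000e-01 -2.805000e-01  2.581000e-01  1.799544e+02  9.170000e-02
  1.673055e+02] [-2.4  1.4  7. ] 0.0486 42.9
47.18 [ 6.127000e-01 -2.805000e-01  2.581000e-01  1.799553e+02  9.240000e-02
  1.673067e+02] [-2.6  1.3  7.9] 0.0487 42.9
```

The cover is seated at exactly the expected height. Releasing, retreating, and checking that the rotor is centred on the pan.

Call:
move_arm:
  jaw: [0, 0, 0, 0, 0, 0, 0, 0, 0, 0]
  delta_pos:
    - [0, 0, 0]
    - [0, 0, 0]
    - [0, 0, 0]
    - [0, 0, 0.01]
    - [0, 0, 0.035]
    - [0, 0, 0.04]
    - [0, 0, 0.04]
    - [-0.01, 0.035, 0.02]
    - [-0.01, 0.035, 0]
    - [-0.01, 0.035, 0]
  yaw: [0, 0, 0, 0, 0, 0, 0, 0, 0, 0]

```text
time: 48.02
ee_pos: [0.5824, -0.1749, 0.404]
tcp_rot: [179.9, 0.2, 167.2]
wrist_force: [-0.5, -0.1, 0.1]
opening: 0.0853
grasp_force: 0.0
```

Call:
move_arm:
  jaw: [0, 0, 0, 0, 0, 0, 0, 0, 0]
  delta_pos:
    - [-0.01, 0.035, 0]
    - [-0.01, 0.035, 0]
    - [-0.01, 0.035, 0]
    - [-0.01, 0.035, 0]
    - [-0.01, 0.03, 0]
    - [0, 0, 0]
    - [0, 0, 0]
    - [0, 0, 0]
    - [0, 0, 0]
  yaw: [0, 0, 0, 0, 0, 0, 0, 0, 0]

```text
time: 48.77
ee_pos: [0.533, -0.0063, 0.4019]
tcp_rot: [179.9, 0.0, 167.3]
wrist_force: [0.5, 0.0, 0.0]
opening: 0.0854
grasp_force: 0.0
```

```bash
python3 s.py 2
python3 - <<'E'
from h import *
m=camera_model('wrist');im=camera('wrist');save('w13',im)
for n in ['rotor_six','scale_pan']:
  for d in pinpoint('wrist',n)[:1]: print(n,d['xy'],d['confidence'],atz(m,d['xy'],.052))
from scipy.optimize import least_squares
g=cv2.GaussianBlur(cv2.cvtColor(im,7),(3,3),0).astype(float)
c=np.array([.5025,0])
for it in range(4):
    pts=[]
    for t in np.radians(np.arange(0,360,4)):
        u=np.array([np.cos(t),np.sin(t)]);rs=np.arange(.058,.073,.0005);Q=[proj(m,[*(c+r*u),.052]) for r in rs]
        if not all(0<=q[0]<559 and 0<=q[1]<300 for q in Q): continue
        v=np.array([g[int(round(q[1])),int(round(q[0]))] for q in Q])
        k=np.abs(np.gradient(np.convolve(v,np.ones(3)/3,'same')))[3:-3];i=k.argmax()
        if k[i]>1.5: pts.append(c+rs[i+3]*u)
    pts=np.array(pts);s=least_squares(lambda p:np.hypot(*(pts-p[:2]).T)-p[2],[*c,.065],loss='soft_l1',f_scale=.001);c=s.x[:2]
print(len(pts),s.x)
camera('top');camera('side')
for n,z in [('rotor_six',.052),('cover_ring',.081),('ring_sieve',.054),('steel_beaker',0),('rotor_cross',0)]:
  for cn in ('top','side'):
    for d in pinpoint(cn,n)[:1]: print(n,cn,d['confidence'],atz(camera_model(cn),d['xy'],z))
E
```

```text
48.77 [ 5.330000e-01 -6.300000e-03  4.019000e-01  1.799435e+02  2.710000e-02
  1.672530e+02] [0.5 0.  0. ] 0.0854 0.0
48.82 [ 5.331000e-01 -6.500000e-03  4.017000e-01  1.799422e+02  9.100000e-03
  1.672284e+02] [ 1.3 -1.   0.4] 0.0855 0.0
rotor_six [278.1, 156.5] 0.63 [ 0.50277356 -0.00316075  0.052     ]
89 [4.99780632e-01 2.28781911e-04 6.74409782e-02]
rotor_six top 0.23 [ 0.41385391 -0.37174776  0.052     ]
rotor_six side 0.78 [0.49975714 0.00142543 0.052     ]
cover_ring top 0.64 [0.45259925 0.18644685 0.081     ]
cover_ring side 0.7 [ 0.60654562 -0.28404998  0.081     ]
ring_sieve top 0.64 [ 0.61507559 -0.27301475  0.054     ]
ring_sieve side 0.49 [ 0.60896694 -0.28036023  0.054     ]
steel_beaker top 0.78 [ 0.41572386 -0.3857001   0.        ]
steel_beaker side 0.93 [ 4.22897139e-01 -3.80921906e-01  1.11022302e-16]
rotor_cross top 0.47 [ 0.67308719 -0.03602595  0.        ]
rotor_cross side 0.59 [ 0.66540241 -0.03549717  0.        ]
```

```bash
python3 -c "
from workcell import bot
print(bot.job_done())"
```

```text
the job is handed in; nothing more can be done
None
```

The changeover is done and handed in at about 49 s: the twelve-tooth rotor is home on the shaft with the sieve and cover back on top, each at its expected height, and the six-tooth rotor stands about 2–3 mm off the middle of the scale's pan; the four-bladed rotor and the beaker were not touched.

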